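# Read a filter cassette, window up, in the bench reader

### The job

Check the green filter cassette in the bench reader: swing the reading head well clear of the nest, take the green cassette from its stand and lay it flat in the nest with its round white window facing up (set it down, do not drop it), then swing the head back over it to its stop and press the red start button fully. Leave the orange cassette on its stand and do not disturb the two brown bottles.

Things in the scene. Friction and masses are not known exactly. Their poses are not given: they have to be found in the camera images.
- cassette_green_centre (a point): Centre of the loose green filter cassette, a box 100 (x) x 56 (y) x 20 mm (z), about 0.12 kg. z points out of the window side, which shows a round white window 40 mm across in a black ring; the other side is a plain black panel. It starts on its stand on a short end, x upward, window side facing roughly the robot. Either long end may point either way in the nest.
- stand_a: Fixed grey stand of the green cassette; origin on the bench under it, x away from the robot. It holds the cassette leaning back (to its x) 28 degrees from vertical, lower end 16 mm above the bench. Rest and lip are 36 mm wide and the foot 40 mm, 6 mm high, so both long edges of the cassette are free: it can be pinched across its 56 mm, tool tilted from the window side.
- cassette_orange_centre (a point): Centre of the orange filter cassette, of the same shape and axes, standing in the same manner on a like stand beside the green one (left or right of it varies). To be left alone.
- nest (a point): Centre of the nest's floor on the bench reader, 34 mm above the bench; z up. The pocket is 105 mm along x, 61 mm along y; its aluminium walls slope outward above and end 10 mm over the floor, a grey pedestal 104 x 40 mm. The middle 73 mm of both sides has no wall and is open to the deck 10 mm below, for fingers beside the cassette. A seated cassette's centre is 10 mm above this point.
- reader: The bench reader: white fixed box 150 mm (x) x 270 mm (y), deck 24 mm above the bench. Origin on the bench under the nest centre; axes as the nest's.
- head (a joint): Angle (rad) of the reading head's swing arm about its vertical pivot: 0 = over the nest (stop), 1.5 = aside, over the far edge of the reader (stop). Grows counter-clockwise seen from above. A tall computer tower stands behind that side. Moves lightly and stays where it is left. The head's underside is 58 mm above the bench, 4 mm above a seated cassette.
- head_knob (a point): Centre of the upright black knob on the head, 22 mm across, 28 mm tall, 92 mm above the bench, free all round; the arm and head (52 mm across) end 18 mm below this point. The knob is 100 mm from the pivot axis; at joint 0 it stands over the nest centre.
- head_pivot (a point): Point on the arm's vertical pivot axis at the height of the knob's centre (92 mm above the bench), fixed to the reader, 100 mm from the nest centre along the nest's +y; axes as the nest's. The hub ends 74 mm above the bench.
- start_top (a point): Centre of the top of the red start button, 28 mm across, on the reader's deck on the other side of the nest from the pivot. Pressed straight down 6 mm against a spring, about 5 N at full travel; springs back.
- start (a joint): Travel of the start button (m): 0 released, 0.006 fully pressed.
- amber_bottle: Brown bottle with a black cap, 45 mm across, 95 mm tall, a bystander behind the stands; origin under its centre, z up.
- standard_bottle: Brown bottle with a white cap, 38 mm across, 82 mm tall, a bystander behind the stands; origin under its centre, z up.

How it is judged:
On the way, in this order (a step that is already met when the one before it is completed fails the run):
1. the reading head is swung clear of the nest (more than 1.0 rad) (value of joint head above 1 rad), for 0.2 s.
2. the green cassette lies flat in the nest, window up, let go (horizontal distance between cassette_green_centre and nest below 0.008 m and z of cassette_green_centre in the frame of nest below 0.013 m and angle between cassette_green_centre's own z axis and vertical below 0.08 rad and contact force between the fingers and cassette_green below 0.2 N), for 0.2 s.
3. the reading head is back over the nest (less than 0.1 rad from its stop) (value of joint head below 0.1 rad), for 0.2 s.
4. the start button is pressed (more than 4.5 mm) (value of joint start above 0.0045 m), for 0.05 s.
At the end, for the whole second after the job is handed in: Green cassette at rest in the nest, window up: within 8 mm of its centre, 7 to 13 mm above its floor, flat to 0.08 rad, long side along the nest to 0.12 rad; head within 0.1 rad of its stop over the nest; button out again (under 2 mm); orange cassette within 20 mm of its start (horizontal distance between cassette_green_centre and nest below 0.008 m and z of cassette_green_centre in the frame of nest between 0.007 and 0.013 m and angle between cassette_green_centre's own z axis and vertical below 0.08 rad and angle between the x axis of cassette_green_centre and the x axis of nest, either way round below 0.12 rad and linear speed of cassette_green below 0.02 m/s and value of joint head below 0.1 rad and value of joint start below 0.002 m and distance of cassette_orange_centre from where it was at the start of the episode below 0.02 m); the robot touches nothing.
It fails at once if the orange cassette is moved more than 20 mm (distance of cassette_orange_centre from where it was at the start of the episode above 0.02 m).
It fails at once if a brown bottle is moved more than 30 mm (distance of any of amber_bottle, standard_bottle from where it was at the start of the episode above 0.03 m).
It fails at once if the green cassette is dropped (falls freely by more than about 18 mm: over 0.6 m/s, untouched) (linear speed of cassette_green above 0.6 m/s and contact force between the fingers and cassette_green below 0.2 N).
It also fails if it takes over 72 s, if anything falls off the work surface, if the arm or the gripper's body presses on something with over 40 N, if the wrist force passes 120 N, or if a joint passes its speed limit or range.

### The arm

A 6-joint arm with a two-finger parallel gripper is mounted at the origin on a cart in front of the work surface, level with it; the furniture and walls round the work are solid. World frame = base frame: x ahead of the robot, y to its left, z up, the work surface at z = 0. Lengths are in m, angles in rad, forces in N, time in s.
With the tool pointing down it reaches from about 0.3 to 0.875 m from the base axis. Payload 6.4 kg.
Tool frame: the origin (TCP) lies at the very end of the fingers, on their centre line; the grasp point (between the pads) lies 19 mm behind it; z points along the fingers, x is the direction in which the jaws open and shut, and the axes are right-handed (so a half turn about z gives the same grasp; the last joint's range is limited). The gripper opens to 85 mm and grips with 20 to 120 N. Pads are 22 mm wide; open, the fingers measure 114 mm over their backs; the gripper's body (76 mm by 85 mm) begins 54 mm behind the grasp point. The pads swing forward as they close: fully open they stand 13 mm farther back than shut.
Start: joints at [0.979, 0.181, 1.607, -0, 1.354, -0.206], TCP at [0.216, 0.533, 0.231] pointing down, gripper open.
Joint ranges: [-2.99, 2.99], [-0.89, 2.07], [0.3, 2.58], [-1.14, 4.28], [0, 2.63], [-3.12, 3.12]. Speed limits (rad/s): [2.57, 2.57, 3.01, 3.14, 3.14, 3.14].

### API

Orientations are given as a unit quaternion [w, x, y, z].
In Python, from cell import ctrl gives the robot as it stands.
- The arm moves only by the tool carry_out, never from a script. Its argument "rows" is a list of rows, each a list of 7 numbers: the shift along the tool's x, y, z in mm, then the turn, a rotation vector about the tool's x, y, z in rad, then the finger opening in mm, from 0 to 85.4. In form: [[x, y, z, rx, ry, rz, jaw], ...]. A call has 1 to 20 rows; each row shifts and turns the pose as measured when the row begins, along the tool's axes as they then stand; what a row does not reach is not made up. A row lasts 1/12 s, in which the tool goes at most 41.7 mm and 7.16 degrees, less where a joint would pass 70% of its speed; a pose out of reach is approached as far as the arm can. A call is refused whole if a number of a shift passes 41.7 or a number of a turn 0.125, either way. A call with a gripper value outside its range is refused whole. The fingers move at their own pace and stop on an object; the grip force is fixed at half the most. Time passes only in rows, so rows that do not move let the fingers close. It gives the time, the measured TCP pose, the force and the opening at its end, in the units of the state.
- ctrl.get_obs(): the state, without advancing time (a new reading comes with each control period).
- ctrl.grab_frame(name): name is "side" or "top" or "wrist"; returns a dict with "frame" (420x560x3 uint8, red, green, blue), "range_z" (420x560 float32, m along the optical axis (not along the pixel's ray), 0 where there is no reading), "mtx" (3x3 intrinsics, pixels), "dist" ([k1, k2, p1, p2, k3] as OpenCV has them; the pictures are not rectified), "position" and "orientation" of the camera in the world. Camera axes: x right, y down, z forward; pixel columns grow to the right and rows downward; lengths in m; the calibration is good to about 2 mm. A picture is of the moment at which its call begins.
- ctrl.finish_job(): hands the job in, once; it reports no verdict.
Trained networks look in a picture, given as the dict that the camera call returned (one of the last four; its "shot" number tells which), for a name from the list of things; names that differ only in an ending like _2 or _b are one class to them, and where a whole thing is asked for, a point or a joint stands for the part that bears it (a point fixed in the world has none). Each returns a list of dicts, best first, with "conf" (0 to 1); they miss things now and then, are a little off and sometimes report something else, mostly with a low value. They report only what shows in the picture. A call takes as long as a camera call.
- ctrl.look_for(picture, query): "centre" ([column, row] in pixels, amid what is visible of it).
- ctrl.masks_of(picture, query): "pixels" (420x560 bool, what is visible of it) and "centre" ([column, row] in pixels, amid what is visible of it).
- ctrl.place_of(picture, query): "centre" ([column, row] in pixels: a listed point, or the origin of a listed thing).
The state is a dict: "clock": time; "joints": joint angles; "joint_vel": joint speeds; "effort": joint torques, N m; "eef_pos": TCP position; "eef_rot": TCP orientation; "wrist_force": force on the tool from outside, world axes, zero at the start; "moment": the same for the moment, N m; "gripper_width": finger opening in m.
Only numpy, scipy, OpenCV 4.12 (cv2) and the standard library are available. Lean on these libraries where they do the work, as an engineer would, in place of code of your own. Each camera call takes 0.05 s, during which the arm holds its last target.

## Working session

There is one attempt and no reset: what is moved stays moved. The work goes in short steps, Python scripts to look and compute and a tool call to move; the robot and the scene stay as the last step left them, time stands still between calls to the robot, and variables do not carry over. Pictures are saved under pics/ and viewed, and the job is handed in when it is done.

Besides the shell and the picture viewer there is one more tool, called after "Call:" in YAML: its name, and indented under it one key for each argument. carry_out: Moves the arm, as the interface text tells. Its arguments: {"type":"object","properties":{"rows":{"type":"array"}},"required":["rows"]}

```bash
ls; mkdir -p pics; cat > h.py <<'E'
import numpy as np, cv2
from scipy.spatial.transform import Rotation as R
from cell import ctrl
def q2R(q): return R.from_quat([q[1],q[2],q[3],q[0]]).as_matrix()
def save(p,name): cv2.imwrite('pics/'+name+'.png',cv2.cvtColor(p['frame'],cv2.COLOR_RGB2BGR))
def ray(p,uv):
    n=cv2.undistortPoints(np.array(uv,float).reshape(-1,1,2),np.array(p['mtx']),np.array(p['dist']))[:,0]
    return np.c_[n,np.ones(len(n))]
def at_depth(p,uv,d):
    return (ray(p,uv)*np.array(d).reshape(-1,1))@q2R(p['orientation']).T+np.array(p['position'])
def at_z(p,uv,z):
    r=ray(p,uv)@q2R(p['orientation']).T; o=np.array(p['position'])
    return o+r*((z-o[2])/r[:,2])[:,None]
def mask_pts(p,m):
    v,u=np.nonzero(m&(p['range_z']>0)); return at_depth(p,np.c_[u,v],p['range_z'][v,u])
E
python3 - <<'E'
from h import *
for n in ['top','side']:
    p=ctrl.grab_frame(n); save(p,n+'0'); print(n,p['position'],p['orientation'])
    for q in ['nest','head_knob','head_pivot','start_top','cassette_green_centre','cassette_orange_centre','stand_a','amber_bottle','standard_bottle','reader']:
        r=ctrl.place_of(p,q)
        for x in r[:2]:
            u,v=map(float,x['centre']); d=p['range_z'][min(419,max(0,int(v))),min(559,max(0,int(u)))]
            print(q,round(x['conf'],2),(round(u),round(v)),at_depth(p,[(u,v)],[d]).round(4)[0])
print(ctrl.get_obs())
E
```

```text
pics
top [0.34234003 0.07156643 1.51040184] [-0.05421845  0.70937905 -0.69984405  0.06371833]
nest 0.58 (354, 237) [ 0.5007 -0.1426  0.1008]
head_knob 0.7 (356, 240) [ 0.4932 -0.1497  0.0901]
head_pivot 0.94 (318, 242) [ 0.4897 -0.049   0.0722]
head_pivot 0.18 (387, 249) [ 0.4745 -0.2454  0.0473]
start_top 0.61 (392, 251) [ 0.4701 -0.2595  0.0401]
cassette_green_centre 0.76 (217, 225) [0.531  0.2291 0.0928]
cassette_green_centre 0.24 (356, 238) [ 0.4989 -0.1495  0.1036]
cassette_orange_centre 0.76 (161, 210) [0.5737 0.3926 0.0617]
stand_a 0.68 (352, 240) [ 0.497  -0.1426  0.0712]
stand_a 0.39 (388, 250) [ 0.4714 -0.2499  0.0407]
amber_bottle 0.65 (208, 173) [0.6793 0.2622 0.0742]
standard_bottle 0.78 (166, 174) [0.6778 0.3851 0.058 ]
reader 0.74 (349, 243) [ 0.4889 -0.1348  0.0708]
side [0.42933618 1.02625818 0.676653  ] [ 0.04263331 -0.07253439  0.86979441 -0.48618808]
nest 0.95 (313, 185) [ 0.5112 -0.1432  0.0335]
head_knob 0.93 (320, 168) [ 0.4936 -0.1431  0.0918]
head_pivot 0.57 (318, 185) [ 0.4922 -0.0709  0.0723]
start_top 0.43 (328, 161) [ 0.4804 -0.3857 -0.003 ]
cassette_gree
[... 290 characters left out ...]
.4947 -0.0405  0.069 ]
{'clock': 1.1, 'joints': array([ 9.78702738e-01,  1.80803910e-01,  1.60699247e+00,  6.06170610e-06,
        1.35379216e+00, -2.06287409e-01]), 'joint_vel': array([-0.0006208 ,  0.00063768, -0.00098683,  0.00101337,  0.00146783,
        0.00064722]), 'effort': array([ 2.09866113e-03, -4.44855165e+01, -3.51683736e+01, -1.85439239e-04,
        6.43322855e-04, -2.67375600e-05]), 'eef_pos': array([0.21636293, 0.53276209, 0.2312899 ]), 'eef_rot': array([-3.51636652e-06,  8.29550297e-01,  5.58432006e-01,  7.90049669e-07]), 'wrist_force': array([-0.55778151, -0.50099949, -0.28338854]), 'moment': array([0.00056859, 0.03211151, 0.02488778]), 'gripper_width': 0.08530916171835701}
```

View pics/top0.png

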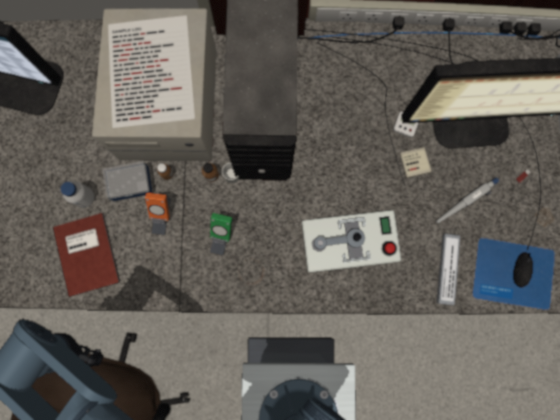

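View pics/side0.png

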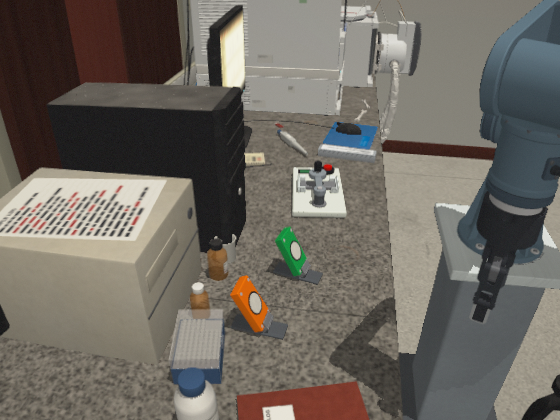

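The top view shows the reader with its knob at about (356,237), pivot at (319,242) and red button at (389,248). The green cassette is at (221,227) and orange at (157,207), with the bottles behind them. I'll move the wrist camera over the green stand first, then the reader.

```bash
cat >> h.py <<'E'
def down(yaw):  # tool z down, tool x at heading yaw
    x=np.array([np.cos(yaw),np.sin(yaw),0]); z=np.array([0,0,-1.]); return np.c_[x,np.cross(z,x),z]
def plan(targets,vmax=38,wmax=0.11,cur=None):
    """targets: (pos,R). prints rows"""
    if cur is None:
        o=ctrl.get_obs(); cur=(np.array(o['eef_pos']),q2R(o['eef_rot']))
    P,Q=cur
    for tp,tR in targets:
        tp=np.array(tp,float)
        rv=R.from_matrix(Q.T@tR).as_rotvec(); d=np.linalg.norm(tp-P)*1e3
        n=int(max(1,np.ceil(d/vmax),np.ceil(np.linalg.norm(rv)/wmax)))
        st=R.from_rotvec(rv/n).as_matrix(); dp=(tp-P)/n*1e3; print('#',n)
        for i in range(n):
            print([round(float(a),1) for a in Q.T@dp]+[round(float(a),3) for a in rv/n],end=',' if n>1 else '\n') if (i==0 or np.linalg.norm(rv)>1e-3) else None
            Q=Q@st
        print(); P=tp;Q=tR
    return P,Q
E
python3 - <<'E'
from h import *
p=ctrl.grab_frame('wrist'); save(p,'w0'); o=ctrl.get_obs()
Q=q2R(o['eef_rot']); print(Q.round(3)); Rc=q2R(p['orientation'])
print('cam in tool',(Q.T@(p['position']-o['eef_pos'])).round(4),(Q.T@Rc).round(3))
print(p['mtx'])
x=np.arctan2(Q[1,0],Q[0,0]);print(x)
plan([((0.42,0.25,0.33),down(np.pi/2)),((0.45,-0.13,0.33),down(np.pi/2))])
E
```

```text
[[ 0.376  0.926  0.   ]
 [ 0.926 -0.376  0.   ]
 [ 0.     0.    -1.   ]]
cam in tool [-0.0008 -0.0676 -0.1434] [[ 1.     0.     0.   ]
 [-0.001  0.964  0.267]
 [-0.    -0.267  0.964]]
[[317.22545052   0.         277.61652956]
 [  0.         317.22545052 210.98348507]
 [  0.           0.           1.        ]]
1.184963965546784
# 10
[-18.5, 29.5, -9.9, 0.0, -0.0, -0.039],[-19.7, 28.8, -9.9, 0.0, -0.0, -0.039],[-20.8, 28.0, -9.9, 0.0, -0.0, -0.039],[-21.8, 27.2, -9.9, 0.0, -0.0, -0.039],[-22.8, 26.3, -9.9, 0.0, -0.0, -0.039],[-23.8, 25.4, -9.9, 0.0, -0.0, -0.039],[-24.8, 24.5, -9.9, 0.0, -0.0, -0.039],[-25.7, 23.5, -9.9, 0.0, -0.0, -0.039],[-26.6, 22.5, -9.9, 0.0, -0.0, -0.039],[-27.5, 21.4, -9.9, 0.0, -0.0, -0.039],
# 11
[-34.5, 2.7, 0.0, 0.0, 0.0, 0.0],
```

View pics/w0.png

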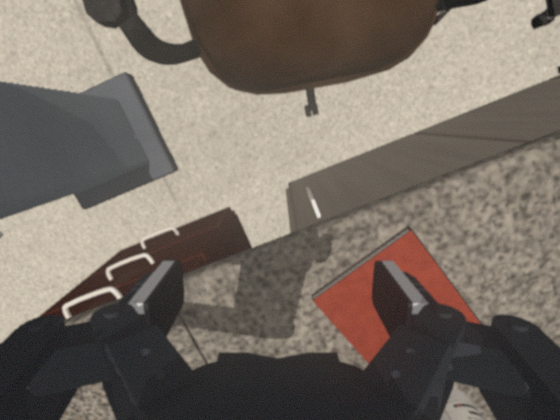

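The wrist view shows the chair, the bench edge and the red book, with the fingers at about rows 260-330. The camera sits on the tool's -y side, so a tool x heading of +y puts it on the robot side.

Call:
carry_out:
  rows:
    - [-18.5, 29.5, -9.9, 0, 0, -0.039, 85]
    - [-19.7, 28.8, -9.9, 0, 0, -0.039, 85]
    - [-20.8, 28, -9.9, 0, 0, -0.039, 85]
    - [-21.8, 27.2, -9.9, 0, 0, -0.039, 85]
    - [-22.8, 26.3, -9.9, 0, 0, -0.039, 85]
    - [-23.8, 25.4, -9.9, 0, 0, -0.039, 85]
    - [-24.8, 24.5, -9.9, 0, 0, -0.039, 85]
    - [-25.7, 23.5, -9.9, 0, 0, -0.039, 85]
    - [-26.6, 22.5, -9.9, 0, 0, -0.039, 85]
    - [-27.5, 21.4, -9.9, 0, 0, -0.039, 85]
    - [0, 0, 0, 0, 0, 0, 85]
    - [0, 0, 0, 0, 0, 0, 85]

```text
clock: 2.15
eef_pos: [0.4305, 0.2393, 0.3344]
eef_rot: [0.002, 0.697, 0.717, 0.0]
wrist_force: [-1.3, 0.3, -1.0]
gripper_width: 0.0851
```

```bash
cat > look.py <<'E'
from h import *
import sys
name=sys.argv[1]; cam=sys.argv[2]
p=ctrl.grab_frame(cam); save(p,name)
o=ctrl.get_obs(); print('tcp',o['eef_pos'].round(4),'clk',o['clock'],'F',o['wrist_force'].round(1),'w',round(o['gripper_width'],4)); print(q2R(o['eef_rot']).round(3))
for q in sys.argv[3:]:
    for x in ctrl.place_of(p,q)[:2]:
        u,v=map(float,x['centre']); d=p['range_z'][min(419,max(0,int(v))),min(559,max(0,int(u)))]
        print(q,round(x['conf'],2),(round(u),round(v)),at_depth(p,[(u,v)],[d]).round(4)[0])
import pickle; pickle.dump(p,open('last_%s.pkl'%name,'wb'))
E
python3 look.py w1 wrist cassette_green_centre cassette_orange_centre stand_a amber_bottle
```

```text
tcp [0.4306 0.2395 0.3345] clk 2.2 F [-0.1  0.3  0.2] w 0.0847
[[-0.029  1.     0.004]
 [ 1.     0.029 -0.002]
 [-0.003  0.004 -1.   ]]
cassette_green_centre 0.63 (262, 244) [0.5217 0.2201 0.077 ]
cassette_green_centre 0.28 (272, 215) [0.4941 0.2325 0.0314]
stand_a 0.62 (270, 218) [0.4981 0.2285 0.0346]
amber_bottle 0.56 (288, 318) [0.6676 0.262  0.0297]
amber_bottle 0.26 (361, 323) [0.678  0.3833 0.0222]
```

View pics/w1.png

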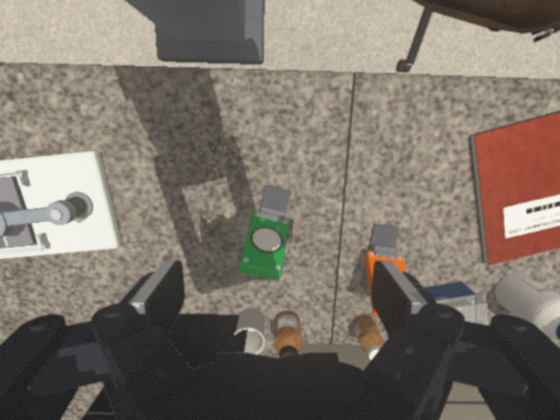

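The green cassette is fully in view: window at (266,239), far end at row ~275, foot at (274,200). Next I'll fit its face plane and edges from depth.

```bash
cat > fit.py <<'E'
from h import *
import pickle
p=pickle.load(open('last_w1.pkl','rb'))
hsv=cv2.cvtColor(p['frame'],cv2.COLOR_RGB2HSV)
f=p['frame'].astype(int)
g=((hsv[...,0]>45)&(hsv[...,0]<85)&(hsv[...,1]>120)).astype(np.uint8)
n,l,s,c=cv2.connectedComponentsWithStats(g); i=1+s[1:,4].argmax(); m=(l==i).astype(np.uint8); print(s[i],c[i])
ct=max(cv2.findContours(m,cv2.RETR_EXTERNAL,cv2.CHAIN_APPROX_NONE)[0],key=cv2.contourArea)
full=cv2.drawContours(np.zeros_like(m),[ct],-1,1,-1)
P=mask_pts(p,cv2.erode(full,np.ones((7,7)))>0)
# ransac plane
best=None;rng=np.random.default_rng(0)
for _ in range(500):
    a=P[rng.choice(len(P),3,False)]; nn=np.cross(a[1]-a[0],a[2]-a[0]); nn/=np.linalg.norm(nn)+1e-12
    k=abs((P-a[0])@nn)<0.0015
    if best is None or k.sum()>best.sum(): best=k
I=P[best]; c0=I.mean(0); nn=np.linalg.svd(I-c0)[2][2]; nn*=np.sign(nn[2])
print('inl',best.mean(),'n',nn.round(3),'lean',np.degrees(np.arcsin(nn[2])),'heading of -n',np.degrees(np.arctan2(-nn[1],-nn[0])))
# all full-mask pixels on the plane
v,u=np.nonzero(full); r=ray(p,np.c_[u,v])@q2R(p['orientation']).T; o=p['position']
W=o+r*(((c0-o)@nn)/(r@nn))[:,None]
d=p['range_z'][v,u]; A=at_depth(p,np.c_[u,v],d); ok=abs((A-c0)@nn)<0.004; W=W[ok]
ey=np.cross([0,0,1],-nn); ey/=np.linalg.norm(ey); ex=np.cross(ey,nn)
uv=np.c_[(W-c0)@ex,(W-c0)@ey]
rect=cv2.minAreaRect((uv*1e3).astype(np.float32)); print(rect)
print('ex',ex,'ey',ey)
for a in (uv[:,0],uv[:,1]): print(np.percentile(a,[0,1,99,100]))
cc=np.array(rect[0])/1e3; F=c0+ex*cc[0]+ey*cc[1]; print('face centre',F,'centre',F-nn*0.01)
E
python3 fit.py
```

```text
[ 240  216   47   63 1340] [263.00298507 252.44925373]
inl 0.8892215568862275 n [-0.85   0.201  0.486] lean 29.0915467451645 heading of -n -13.329290713170446
((-2.41357421875, 0.3595695495605469), (53.11088562011719, 88.97921752929688), 89.25116729736328)
ex [ 0.47310861 -0.11209355  0.87384397] ey [ 0.23054722  0.97306114 -0.        ]
[-0.04707055 -0.04514577  0.04096152  0.04233326]
[-0.02649463 -0.02561932  0.02540623  0.02658477]
face centre [0.52181089 0.22459264 0.07373953] centre [0.53031392 0.22257801 0.06887747]
```

The fit gives a lean of 29° (28° expected), a yaw of -13.3° and a measured width of 53 mm. The lip hides the lower end, so the true centre is about 4 mm lower along the axis, at z ≈ 65 mm. That matches the stand's dimensions. Next, the reader.

Call:
carry_out:
  rows:
    - [-34.5, 1, 0, 0, 0, -0.003, 85]
    - [-34.5, 1, 0, 0, 0, -0.003, 85]
    - [-34.5, 1, 0, 0, 0, -0.003, 85]
    - [-34.5, 1, 0, 0, 0, -0.003, 85]
    - [-34.5, 1, 0, 0, 0, -0.003, 85]
    - [-34.5, 1, 0, 0, 0, -0.003, 85]
    - [-34.5, 1, 0, 0, 0, -0.003, 85]
    - [-34.5, 1, 0, 0, 0, -0.003, 85]
    - [-34.5, 1, 0, 0, 0, -0.003, 85]
    - [-34.5, 1, 0, 0, 0, -0.003, 85]
    - [-30, 1, 0, 0, 0, 0, 30]
    - [0, 0, 0, 0, 0, 0, 30]
    - [0, 0, 0, 0, 0, 0, 30]

```text
clock: 3.48
eef_pos: [0.4593, -0.1308, 0.3283]
eef_rot: [-0.002, 0.671, 0.741, -0.001]
wrist_force: [0.2, -0.2, -0.1]
gripper_width: 0.051
```

```bash
python3 look.py w2 wrist nest head_knob head_pivot start_top reader
python3 - <<'E'
from h import *; import pickle
p=pickle.load(open('last_w1.pkl','rb')); print(at_depth(p,[(266,239)],[p['range_z'][239,266]]))
E
```

```text
tcp [ 0.4593 -0.1305  0.3282] clk 3.5333 F [ 0.5  0.4 -1. ] w 0.0435
[[-0.099  0.995 -0.005]
 [ 0.995  0.099  0.002]
 [ 0.002 -0.005 -1.   ]]
nest 0.65 (257, 199) [ 0.486  -0.1541  0.0773]
head_knob 0.91 (258, 214) [ 0.4977 -0.1503  0.1062]
head_knob 0.18 (503, 223) [0.4967 0.2047 0.0324]
head_pivot 0.75 (334, 213) [ 0.4949 -0.0532  0.0763]
start_top 0.73 (182, 181) [ 0.4779 -0.2591  0.047 ]
reader 0.75 (258, 196) [ 0.4831 -0.154   0.0752]
[[0.5178923  0.22483179 0.06731435]]
```

View pics/w2.png

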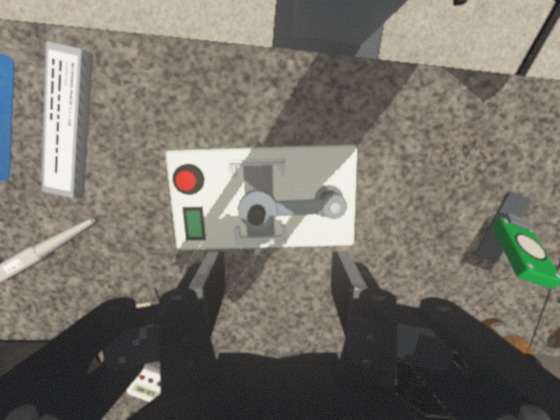

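The reader is fully in view: knob (257,213), hub (333,205), button (187,180), with the box at columns 167-357 and rows 147-250. Next I'll get its yaw and the part centres from depth.

```bash
cat > fit2.py <<'E'
from h import *
import pickle,sys
p=pickle.load(open('last_%s.pkl'%sys.argv[1],'rb'))
v,u=np.mgrid[0:420,0:560]; v=v.ravel();u=u.ravel()
d=p['range_z'][v,u]; A=at_depth(p,np.c_[u,v],d); f=p['frame'][v,u].astype(int)
near=(A[:,0]>.35)&(A[:,0]<.65)&(A[:,1]>-.36)&(A[:,1]<.06)&(d>0)
def mk(sel): 
    m=np.zeros((420,560),np.uint8); m[v[sel],u[sel]]=1; return m
b=mk(near&(A[:,2]>.016)&(A[:,2]<.12)&(v<255)); b=cv2.morphologyEx(b,cv2.MORPH_OPEN,np.ones((5,5)))
n,l,s,c=cv2.connectedComponentsWithStats(b); i=1+s[1:,4].argmax(); m=l==i
print('z median deck',np.median(A[near&(A[:,2]>.018)&(A[:,2]<.03),2]))
vv,uu=np.nonzero(m); W=at_z(p,np.c_[uu,vv],.024); r=cv2.minAreaRect((W[:,:2]*1e3).astype(np.float32)); print('box',r)
# red button
hsv=cv2.cvtColor(p['frame'],cv2.COLOR_RGB2HSV).reshape(-1,3)
red=near&((hsv[:,0]<8)|(hsv[:,0]>172))&(hsv[:,1]>150)
print('button',red.sum(),np.median(A[red],0),'z pct',np.percentile(A[red][:,2],[10,50,90]), 'mean px',u[red].mean(),v[red].mean())
print(' at z',at_z(p,[(u[red].mean(),v[red].mean())],np.median(A[red][:,2])))
k=near&(A[:,2]>.098)&(A[:,2]<.125)
print('knob top',k.sum(),np.median(A[k],0),(A[k].min(0)+A[k].max(0))/2,np.ptp(A[k],axis=0))
k=near&(A[:,2]>.066)&(A[:,2]<.082)&(A[:,1]>-.085)
print('hub',k.sum(),np.median(A[k],0),(A[k].min(0)+A[k].max(0))/2,np.ptp(A[k],axis=0))
E
python3 fit2.py w2
```

```text
z median deck 0.024624304607816755
box ((498.33441162109375, -148.39854431152344), (147.48670959472656, 267.78057861328125), 7.249104976654053)
button 305 [ 0.47697268 -0.25448807  0.04659279] z pct [0.04521631 0.04659279 0.04773823] mean px 185.32459016393443 180.24262295081968
 at z [[ 0.47702439 -0.25433839  0.04659279]]
knob top 260 [ 0.49976352 -0.15303742  0.10621072] [ 0.5009954  -0.15326492  0.10324695] [0.02069082 0.02084048 0.01045854]
hub 701 [ 0.4866307  -0.05963091  0.07427661] [ 0.48636685 -0.06154179  0.07245423] [0.03234336 0.04675652 0.01265819]
```

Yaw is 7.25°, the knob is at (0.500,-0.153) and the pivot at (0.487,-0.054), 100 mm apart as specified. I'll cage the knob between the fingers with the jaws along the swing tangent.

```bash
python3 - <<'E'
from h import *
y=np.radians(7.25)
plan([((0.500,-0.153,0.20),down(y)),((0.500,-0.153,0.083),down(y))],vmax=30,wmax=.12)
E
```

```text
# 13
[-2.1, 3.0, 9.9, -0.0, 0.0, 0.119],[-1.8, 3.2, 9.9, -0.0, 0.0, 0.119],[-1.4, 3.4, 9.9, -0.0, 0.0, 0.119],[-1.0, 3.5, 9.9, -0.0, 0.0, 0.119],[-0.5, 3.6, 9.9, -0.0, 0.0, 0.119],[-0.1, 3.6, 9.9, -0.0, 0.0, 0.119],[0.3, 3.6, 9.9, -0.0, 0.0, 0.119],[0.7, 3.5, 9.9, -0.0, 0.0, 0.119],[1.2, 3.4, 9.9, -0.0, 0.0, 0.119],[1.6, 3.3, 9.9, -0.0, 0.0, 0.119],[1.9, 3.1, 9.9, -0.0, 0.0, 0.119],[2.3, 2.8, 9.9, -0.0, 0.0, 0.119],[2.6, 2.5, 9.9, -0.0, 0.0, 0.119],
# 4
[0.0, 0.0, 29.2, 0.0, 0.0, 0.0],
```

Call:
carry_out:
  rows:
    - [-2.1, 3.0, 9.9, 0, 0, 0.119, 40]
    - [-1.8, 3.2, 9.9, 0, 0, 0.119, 40]
    - [-1.4, 3.4, 9.9, 0, 0, 0.119, 40]
    - [-1.0, 3.5, 9.9, 0, 0, 0.119, 40]
    - [-0.5, 3.6, 9.9, 0, 0, 0.119, 40]
    - [0, 3.6, 9.9, 0, 0, 0.119, 40]
    - [0.3, 3.6, 9.9, 0, 0, 0.119, 40]
    - [0.7, 3.5, 9.9, 0, 0, 0.119, 40]
    - [1.2, 3.4, 9.9, 0, 0, 0.119, 40]
    - [1.6, 3.3, 9.9, 0, 0, 0.119, 40]
    - [1.9, 3.1, 9.9, 0, 0, 0.119, 40]
    - [2.3, 2.8, 9.9, 0, 0, 0.119, 40]
    - [2.6, 2.5, 9.9, 0, 0, 0.119, 40]
    - [0, 0, 0, 0, 0, 0, 40]
    - [0, 0, 0, 0, 0, 0, 40]

```text
clock: 5.03
eef_pos: [0.5045, -0.1406, 0.1993]
eef_rot: [0.001, 0.999, 0.037, 0.002]
wrist_force: [1.0, -0.1, 0.9]
gripper_width: 0.0401
```

```bash
python3 - <<'E'
from h import *
o=ctrl.get_obs(); print(o['eef_pos'],q2R(o['eef_rot']).round(3),o['gripper_width'],o['joints'].round(2))
y=np.radians(7.25)
plan([((0.500,-0.153,0.14),down(y)),((0.500,-0.153,0.083),down(y))],vmax=30,wmax=.12)
E
```

```text
[ 0.50447262 -0.14055439  0.19929187] [[ 0.997  0.074  0.005]
 [ 0.074 -0.997 -0.002]
 [ 0.005  0.002 -1.   ]] 0.040058977679669136 [-0.5   0.09  1.77  0.    1.27 -0.57]
# 3
[-1.9, 4.0, 19.8, 0.001, -0.002, -0.017],[-1.9, 4.0, 19.8, 0.001, -0.002, -0.017],[-2.0, 3.9, 19.8, 0.001, -0.002, -0.017],
# 2
[0.0, 0.0, 28.5, 0.0, 0.0, 0.0],
```

Call:
carry_out:
  rows:
    - [-2.0, 4.5, 20, 0, 0, -0.017, 40]
    - [-2.0, 4.5, 20, 0, 0, -0.017, 40]
    - [-2.0, 4.5, 20, 0, 0, -0.017, 40]
    - [0, 0, 0, 0, 0, 0, 40]
    - [0, 0, 0, 0, 0, 0, 40]

```text
clock: 5.45
eef_pos: [0.5029, -0.1534, 0.1432]
eef_rot: [0.003, 0.997, 0.075, 0.006]
wrist_force: [-0.1, -1.0, 0.1]
gripper_width: 0.0402
```

```bash
python3 look.py s1 side head_knob; python3 - <<'E'
from h import *
plan([((0.500,-0.153,0.083),down(np.radians(7.25)))],vmax=20,wmax=.12)
E
```

```text
tcp [ 0.5027 -0.1533  0.1431] clk 5.5 F [-0.   0.1 -0.4] w 0.0399
[[ 0.989  0.149  0.012]
 [ 0.149 -0.989 -0.005]
 [ 0.011  0.007 -1.   ]]
head_knob 0.75 (319, 168) [ 0.4956 -0.1452  0.0892]
# 4
[-0.9, -0.4, 15.1, 0.002, -0.003, 0.006],[-0.9, -0.3, 15.1, 0.002, -0.003, 0.006],[-0.8, -0.3, 15.1, 0.002, -0.003, 0.006],[-0.8, -0.2, 15.1, 0.002, -0.003, 0.006],
```

View pics/s1.png

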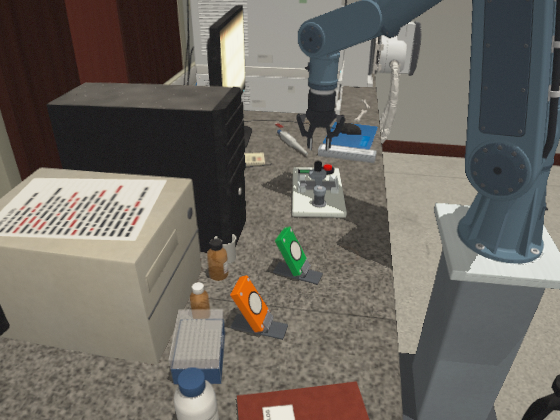

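The fingers at (305-340,143) straddle the knob at (319,168). Descending.

Call:
carry_out:
  rows:
    - [-0.9, -0.4, 15, 0.002, -0.003, 0.006, 40]
    - [-0.9, -0.3, 15, 0.002, -0.003, 0.006, 40]
    - [-0.8, 0, 15, 0.002, -0.003, 0.006, 40]
    - [0, 0, 14, 0, 0, 0, 40]
    - [0, 0, 0, 0, 0, 0, 28]
    - [0, 0, 0, 0, 0, 0, 28]

```text
clock: 6.05
eef_pos: [0.5079, -0.1551, 0.0936]
eef_rot: [0.005, 0.998, 0.068, 0.009]
wrist_force: [0.0, -0.5, 0.9]
gripper_width: 0.0283
```

```bash
python3 look.py s2 side head_knob; python3 - <<'E'
from h import *
y=np.radians(7.25); pv=np.array([.487,-.054])
T=[]
for a in np.linspace(0.12,1.32,11):
    h=y-np.pi/2+a; T.append((np.r_[pv+.1*np.array([np.cos(h),np.sin(h)]),.083],down(y+a-0.05)))
plan(T,vmax=40,wmax=.125)
E
```

```text
tcp [ 0.508  -0.155   0.0937] clk 6.1 F [ 0.3  0.6 -0.3] w 0.0279
[[ 0.991  0.135  0.018]
 [ 0.135 -0.991 -0.009]
 [ 0.017  0.012 -1.   ]]
head_knob 0.59 (316, 165) [ 0.5047 -0.1452  0.0969]
# 1
[3.7, -3.9, 10.9, 0.013, -0.017, -0.061]

# 1
[11.9, -1.3, 0.0, 0.0, 0.0, -0.12]

# 1
[11.9, -1.3, 0.0, 0.0, 0.0, -0.12]

# 1
[11.9, -1.3, 0.0, 0.0, 0.0, -0.12]

# 1
[11.9, -1.3, 0.0, 0.0, 0.0, -0.12]

# 1
[11.9, -1.3, 0.0, 0.0, 0.0, -0.12]

# 1
[11.9, -1.3, 0.0, 0.0, 0.0, -0.12]

# 1
[11.9, -1.3, 0.0, 0.0, 0.0, -0.12]

# 1
[11.9, -1.3, 0.0, 0.0, 0.0, -0.12]

# 1
[11.9, -1.3, 0.0, 0.0, 0.0, -0.12]

# 1
[11.9, -1.3, 0.0, 0.0, 0.0, -0.12]
```

View pics/s2.png

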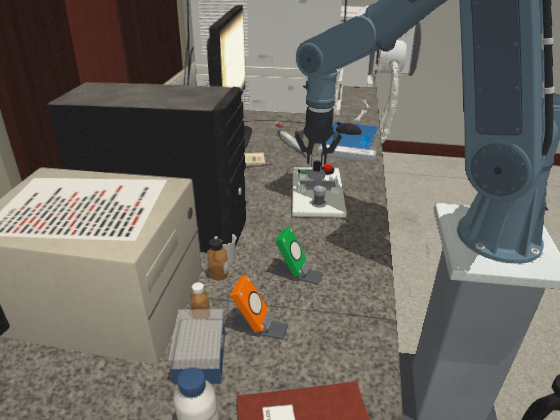

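Call:
carry_out:
  rows:
    - [4, -2, 11, 0.013, -0.017, -0.06, 28]
    - [12, -1.3, 0, 0, 0, -0.12, 28]
    - [12, -1.3, 0, 0, 0, -0.12, 28]
    - [12, -1.3, 0, 0, 0, -0.12, 28]

```text
clock: 6.48
eef_pos: [0.5466, -0.1394, 0.0879]
eef_rot: [0.002, 0.96, 0.28, 0.001]
wrist_force: [-0.0, -0.0, -0.8]
gripper_width: 0.0279
```

```bash
cat > arc.py <<'E'
from h import *
import sys
y=np.radians(7.25); pv=np.array([.487,-.054])
o=ctrl.get_obs(); P=o['eef_pos']; Q=q2R(o['eef_rot'])
d=P[:2]-pv; a=(np.arctan2(d[1],d[0])-(y-np.pi/2)); print('r',np.linalg.norm(d),'ang',a,'z',P[2],'toolyaw rel',np.arctan2(Q[1,0],Q[0,0])-y,'tz',Q[:,2].round(3),'F',o['wrist_force'].round(1),'w',o['gripper_width'])
goal=float(sys.argv[1]); z=float(sys.argv[2]); lag=float(sys.argv[3]); n=max(1,int(np.ceil(abs(goal-a)/.12)))
T=[]
for b in a+(goal-a)*np.arange(1,n+1)/n:
    h=y-np.pi/2+b; T.append((np.r_[pv+.1*np.array([np.cos(h),np.sin(h)]),z],down(y+b-lag)))
plan(T,vmax=40,wmax=.2)
E
python3 arc.py 1.35 0.083 0.05
```

```text
r 0.1041580867651247 ang 0.48237116638170063 z 0.08786552549352589 toolyaw rel 0.4414184475450985 tz [ 0.003 -0.003 -1.   ] F [-0.  -0.  -0.8] w 0.02785538894738849
# 1
[10.6, -5.2, 4.9, 0.004, -0.001, -0.099]

# 1
[10.8, -1.1, 0.0, 0.0, 0.0, -0.108]

# 1
[10.8, -1.1, 0.0, 0.0, 0.0, -0.108]

# 1
[10.8, -1.1, 0.0, 0.0, 0.0, -0.108]

# 1
[10.8, -1.1, 0.0, 0.0, 0.0, -0.108]

# 1
[10.8, -1.1, 0.0, 0.0, 0.0, -0.108]

# 1
[10.8, -1.1, 0.0, 0.0, 0.0, -0.108]

# 1
[10.8, -1.1, 0.0, 0.0, 0.0, -0.108]
```

Call:
carry_out:
  rows:
    - [10.6, -5, 3, 0.004, 0, -0.1, 28]
    - [10.8, -1.1, 0, 0, 0, -0.108, 28]
    - [10.8, -1.1, 0, 0, 0, -0.108, 28]
    - [10.8, -1.1, 0, 0, 0, -0.108, 28]
    - [10.8, -1.1, 0, 0, 0, -0.108, 28]

```text
clock: 6.9
eef_pos: [0.5839, -0.0953, 0.092]
eef_rot: [0.004, 0.845, 0.535, 0.003]
wrist_force: [0.4, -0.3, -0.6]
gripper_width: 0.0279
```

```bash
python3 arc.py 1.4 0.083 0.05;python3 look.py s3 side head_knob
```

```text
r 0.10531327618112936 ang 1.0416960659227763 z 0.09200707205216987 toolyaw rel 1.0018248166415566 tz [ 0.009 -0.004 -1.   ] F [ 0.4 -0.3 -0.6] w 0.027925992348112598
# 1
[11.7, -6.6, 8.9, 0.01, 0.001, -0.109]

# 1
[11.9, -1.3, 0.0, 0.0, 0.0, -0.119]

# 1
[11.9, -1.3, 0.0, 0.0, 0.0, -0.119]

tcp [ 0.5848 -0.0936  0.0924] clk 6.95 F [-0.8  0.   1. ] w 0.0281
[[ 0.421  0.907  0.01 ]
 [ 0.907 -0.421 -0.004]
 [ 0.001  0.011 -1.   ]]
head_knob 0.71 (288, 172) [ 0.5791 -0.0844  0.1007]
```

View pics/s3.png

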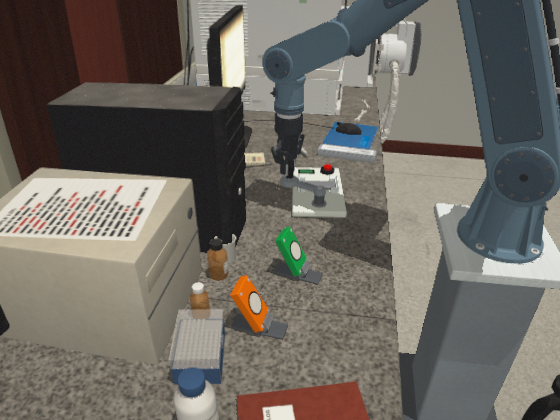

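The head is swinging along, with the arm now at about (305,185). Continuing to about 1.4 rad.

Call:
carry_out:
  rows:
    - [11.7, -5, 8, 0.01, 0, -0.109, 28]
    - [11.9, -1.3, 2, 0, 0, -0.119, 28]
    - [11.5, -1.3, 2, 0, 0, -0.119, 28]
    - [0, 0, 0, 0, 0, 0, 28]
    - [0, 0, 0, 0, 0, 0, 28]

```text
clock: 7.42
eef_pos: [0.5907, -0.0609, 0.0845]
eef_rot: [0.004, 0.743, 0.669, 0.001]
wrist_force: [-0.2, 0.3, 0.1]
gripper_width: 0.0282
```

```bash
python3 arc.py 1.4 0.083 0.05;python3 look.py s4 side head_knob
```

```text
r 0.10397779029540719 ang 1.3775934937590606 z 0.08450536696289643 toolyaw rel 1.339897570126666 tz [ 0.006 -0.004 -1.   ] F [-0.2  0.3  0.1] w 0.028164099566834848
# 1
[2.1, -4.1, 1.5, 0.006, 0.004, -0.01]

tcp [ 0.5907 -0.061   0.0845] clk 7.4667 F [-0.2  0.5  0.1] w 0.0282
[[ 0.104  0.995  0.006]
 [ 0.995 -0.104 -0.004]
 [-0.004  0.006 -1.   ]]
head_knob 0.2 (217, 273) [0.6865 0.2833 0.0226]
```

Call:
carry_out:
  rows:
    - [0, 0, 0, 0, 0, 0, 36]
    - [0, 0, -10, 0, 0, 0, 38]
    - [0, 0, -25, 0, 0, 0, 50]
    - [-2, -12, -38, 0, 0, -0.1, 85]
    - [-6, -20, -30, 0, 0, -0.1, 85]
    - [-8, -20, -30, 0, 0, 0, 85]
    - [-10, -20, -30, 0, 0, 0, 85]
    - [-12, -20, -30, 0, 0, 0, 85]
    - [-14, -20, -30, 0, 0, 0, 85]
    - [-10, -15, -15, 0, 0, 0, 85]
    - [-10, -15, 0, 0, 0, 0, 85]
    - [0, 0, 0, 0, 0, 0, 85]
    - [0, 0, 0, 0, 0, 0, 85]

```text
clock: 8.6
eef_pos: [0.4446, -0.1487, 0.3445]
eef_rot: [0.009, 0.68, 0.733, -0.001]
wrist_force: [-0.1, -0.6, 0.2]
gripper_width: 0.0853
```

```bash
python3 look.py w3 wrist nest head_knob head_pivot start_top; python3 fit2.py w3
```

```text
tcp [ 0.4447 -0.1486  0.3442] clk 8.65 F [-0.1 -0.3  1.6] w 0.0849
[[-0.076  0.997  0.012]
 [ 0.997  0.076 -0.014]
 [-0.015  0.011 -1.   ]]
nest 0.61 (276, 206) [ 0.4982 -0.1524  0.0352]
head_knob 0.78 (340, 282) [ 0.5774 -0.0594  0.1065]
head_pivot 0.84 (349, 220) [ 0.4998 -0.0517  0.0744]
start_top 0.83 (205, 187) [ 0.4752 -0.254   0.0473]
start_top 0.61 (351, 216) [ 0.4928 -0.0509  0.0773]
z median deck 0.024585220439538147
box ((504.58349609375, -147.69403076171875), (160.4563446044922, 267.85882568359375), 7.232058525085449)
button 278 [ 0.47717139 -0.2547014   0.04624158] z pct [0.0447304  0.04624158 0.04745605] mean px 205.27697841726618 187.8021582733813
 at z [[ 0.4770941  -0.25436013  0.04624158]]
knob top 215 [ 0.58411342 -0.06151225  0.10620179] [ 0.58596543 -0.0609222   0.10334052] [0.02064947 0.02063164 0.0106312 ]
hub 1717 [ 0.53935938 -0.05883338  0.07385491] [ 0.5402496  -0.06020344  0.07394355] [0.14044257 0.0494617  0.01584349]
```

View pics/w3.png

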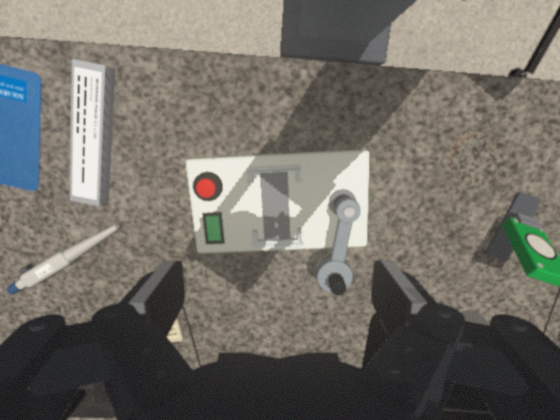

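The head is aside at about 1.37 rad, with the knob at (336,283). The nest is clear, with its dark pedestal at (276,206). Fitting the pedestal.

```bash
python3 - <<'E'
from h import *; import pickle
p=pickle.load(open('last_w3.pkl','rb'))
hsv=cv2.cvtColor(p['frame'],cv2.COLOR_RGB2HSV)
v,u=np.mgrid[160:250,240:325]; v=v.ravel();u=u.ravel()
A=at_depth(p,np.c_[u,v],p['range_z'][v,u]); V=hsv[v,u,2]
k=(A[:,2]>.028)&(A[:,2]<.039)&(V<115)
m=np.zeros((420,560),np.uint8); m[v[k],u[k]]=1; m=cv2.morphologyEx(m,cv2.MORPH_OPEN,np.ones((3,3)))
n,l,s,c=cv2.connectedComponentsWithStats(m); i=1+s[1:,4].argmax(); vv,uu=np.nonzero(l==i); print(s[i])
W=at_z(p,np.c_[uu,vv],.034); print('z',np.median(A[k,2])); print(cv2.minAreaRect((W[:,:2]*1e3).astype(np.float32)))
# walls
k=(A[:,2]>.0395)&(A[:,2]<.052); m[:]=0; m[v[k],u[k]]=1
vv,uu=np.nonzero(m); W=at_z(p,np.c_[uu,vv],.044);print(len(vv),cv2.minAreaRect((W[:,:2]*1e3).astype(np.float32)))
im=cv2.resize(p['frame'][150:265,230:330],None,fx=6,fy=5,interpolation=cv2.INTER_CUBIC); cv2.imwrite('pics/nest.png',im[...,::-1])
E
```

```text
[264 213  26  26 497]
z 0.0345446304781111
((529.7710571289062, -149.0567169189453), (39.813140869140625, 37.775569915771484), 4.938242435455322)
602 ((499.206298828125, -153.56866455078125), (120.92231750488281, 76.56021881103516), 7.277354717254639)
```

View pics/nest.png

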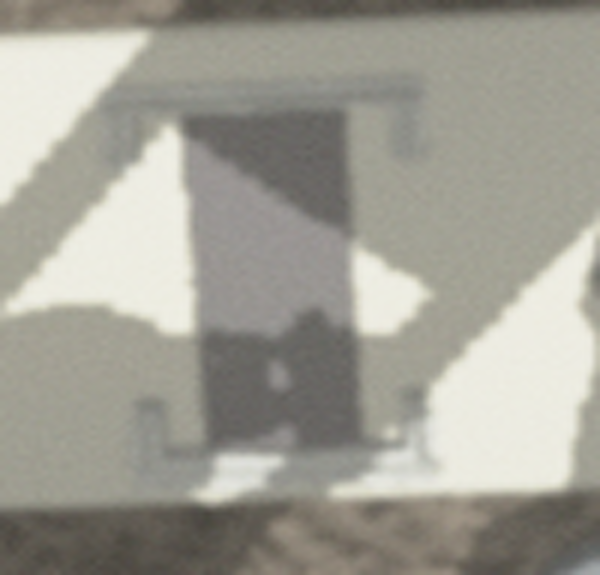

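The nest walls fit to centre (0.4992,-0.1536), yaw 7.28°, size 121×77 mm. That agrees with the knob's original position. Planning the pregrasp, with the tool 20° off the cassette normal.

```bash
cat >> h.py <<'E'
TH=np.radians(20)
def grasp(C,yaw,lean,h=.004):
    s=np.array([np.cos(yaw),np.sin(yaw),0]); Z=np.array([0,0,1.])
    xc=s*np.sin(lean)+Z*np.cos(lean); n=-s*np.cos(lean)+Z*np.sin(lean); yc=np.cross(n,xc)
    zt=-n*np.cos(TH)-xc*np.sin(TH); Rt=np.c_[yc,np.cross(zt,yc),zt]
    return np.array(C)+h*n+.019*zt, Rt
E
cat > go.py <<'E'
from h import *
import sys
C=[.5275,.223,.064]
P,Q=grasp(C,np.radians(-13.3),np.radians(28)); print('tcp',P,Q.round(3))
back=float(sys.argv[1])
plan([(P-back*Q[:,2],Q)],vmax=float(sys.argv[2]),wmax=.1)
E
python3 go.py .11 32
```

```text
tcp [0.53643543 0.22088775 0.05175813] [[ 0.23   0.723  0.651]
 [ 0.973 -0.171 -0.154]
 [ 0.     0.669 -0.743]]
# 14
[27.5, 3.5, 14.6, -0.051, -0.007, 0.022],[27.7, 2.2, 14.5, -0.051, -0.007, 0.022],[27.8, 0.8, 14.4, -0.051, -0.007, 0.022],[27.9, -0.5, 14.2, -0.051, -0.007, 0.022],[28.0, -1.8, 13.9, -0.051, -0.007, 0.022],[28.0, -3.1, 13.6, -0.051, -0.007, 0.022],[28.1, -4.4, 13.2, -0.051, -0.007, 0.022],[28.0, -5.7, 12.7, -0.051, -0.007, 0.022],[28.0, -6.9, 12.2, -0.051, -0.007, 0.022],[27.9, -8.2, 11.6, -0.051, -0.007, 0.022],[27.8, -9.3, 10.9, -0.051, -0.007, 0.022],[27.7, -10.5, 10.2, -0.051, -0.007, 0.022],[27.5, -11.6, 9.5, -0.051, -0.007, 0.022],[27.3, -12.6, 8.6, -0.051, -0.007, 0.022],
```

Call:
carry_out:
  rows:
    - [27.5, 3.5, 14.6, -0.051, -0.007, 0.022, 85]
    - [27.7, 2.2, 14.5, -0.051, -0.007, 0.022, 85]
    - [27.8, 0.8, 14.4, -0.051, -0.007, 0.022, 85]
    - [27.9, -0.5, 14.2, -0.051, -0.007, 0.022, 85]
    - [28.0, -1.8, 13.9, -0.051, -0.007, 0.022, 85]
    - [28.0, -3.1, 13.6, -0.051, -0.007, 0.022, 85]
    - [28.1, -4.4, 13.2, -0.051, -0.007, 0.022, 85]
    - [28.0, -5.7, 12.7, -0.051, -0.007, 0.022, 85]
    - [28.0, -6.9, 12.2, -0.051, -0.007, 0.022, 85]
    - [27.9, -8.2, 11.6, -0.051, -0.007, 0.022, 85]
    - [27.8, -9.3, 10.9, -0.051, -0.007, 0.022, 85]
    - [0, 0, 0, 0, 0, 0, 85]

```text
clock: 9.85
eef_pos: [0.4603, 0.1588, 0.1715]
eef_rot: [0.216, 0.734, 0.62, 0.175]
wrist_force: [-1.8, -0.0, -1.3]
gripper_width: 0.0851
```

```bash
python3 go.py .11 25; python3 -c "
from h import *
o=ctrl.get_obs();print(o['eef_pos'],o['joints'].round(2),q2R(o['eef_rot']).round(3))"
```

```text
tcp [0.53643543 0.22088775 0.05175813] [[ 0.23   0.723  0.651]
 [ 0.973 -0.171 -0.154]
 [ 0.     0.669 -0.743]]
# 4
[19.8, -6.9, 6.6, -0.042, -0.007, 0.014],[19.7, -7.4, 6.2, -0.042, -0.007, 0.014],[19.7, -7.9, 5.7, -0.042, -0.007, 0.014],[19.6, -8.4, 5.3, -0.042, -0.007, 0.014],
[0.46031086 0.15875895 0.17149034] [ 0.23 -0.23  2.24 -0.38  0.64 -0.92] [[ 0.17   0.834  0.524]
 [ 0.985 -0.138 -0.1  ]
 [-0.011  0.534 -0.846]]
```

Call:
carry_out:
  rows:
    - [19.8, -6.9, 6.6, -0.042, -0.007, 0.014, 85]
    - [19.7, -7.4, 6.2, -0.042, -0.007, 0.014, 85]
    - [19.7, -7.9, 5.7, -0.042, -0.007, 0.014, 85]
    - [19.6, -8.4, 5.3, -0.042, -0.007, 0.014, 85]
    - [0, 0, 0, 0, 0, 0, 85]
    - [0, 0, 0, 0, 0, 0, 85]

```text
clock: 10.35
eef_pos: [0.4622, 0.2258, 0.1367]
eef_rot: [0.27, 0.731, 0.591, 0.209]
wrist_force: [-0.1, -0.9, -0.6]
gripper_width: 0.085
```

```bash
python3 go.py .05 25; python3 look.py w4 wrist cassette_green_centre
```

```text
tcp [0.53643543 0.22088775 0.05175813] [[ 0.23   0.723  0.651]
 [ 0.973 -0.171 -0.154]
 [ 0.     0.669 -0.743]]
# 3
[4.1, 0.1, 20.8, -0.012, 0.0, 0.007],[4.1, -0.2, 20.8, -0.012, 0.0, 0.007],[4.1, -0.5, 20.8, -0.012, 0.0, 0.007],
tcp [0.4622 0.2253 0.1368] clk 10.4 F [-1.4 -0.8 -0.4] w 0.0852
[[ 0.215  0.751  0.624]
 [ 0.976 -0.156 -0.149]
 [-0.014  0.642 -0.767]]
cassette_green_centre 0.73 (293, 213) [0.5194 0.2238 0.0674]
```

View pics/w4.png

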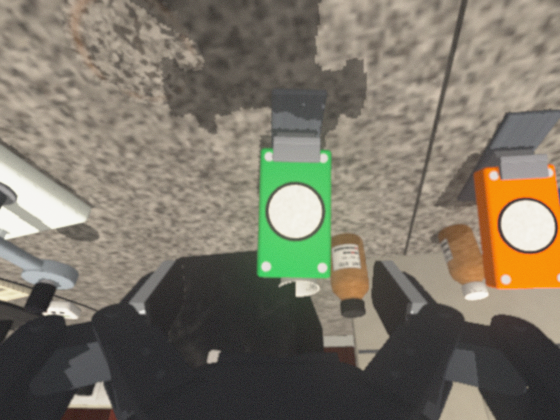

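The green cassette face is squarely in view, with corners about (261,150), (332,150), (330,278) and (258,278) and the window at (295,211). Refining its pose.

```bash
python3 - <<'E'
from h import *; import pickle
p=pickle.load(open('last_w4.pkl','rb'))
hsv=cv2.cvtColor(p['frame'],cv2.COLOR_RGB2HSV)
g=((hsv[...,0]>45)&(hsv[...,0]<85)&(hsv[...,1]>120)).astype(np.uint8)
n,l,s,c=cv2.connectedComponentsWithStats(g); i=1+s[1:,4].argmax(); m=(l==i).astype(np.uint8)
ct=max(cv2.findContours(m,cv2.RETR_EXTERNAL,cv2.CHAIN_APPROX_NONE)[0],key=cv2.contourArea)
hull=cv2.convexHull(ct); 
e=.01
while True:
    a=cv2.approxPolyDP(hull,e*cv2.arcLength(hull,True),True)[:,0]
    if len(a)<=4: break
    e+=.003
print(a)
full=cv2.drawContours(np.zeros_like(m),[ct],-1,1,-1)
P=mask_pts(p,cv2.erode(full,np.ones((7,7)))>0)
c0=np.median(P,0)
k=np.ones(len(P),bool)
for _ in range(6):
    c0=P[k].mean(0); nn=np.linalg.svd(P[k]-c0,full_matrices=False)[2][2]; k=abs((P-c0)@nn)<.002
nn*=np.sign(nn[2]); print('plane n',nn.round(3),'lean',np.degrees(np.arcsin(nn[2])),'yaw',np.degrees(np.arctan2(-nn[1],-nn[0])),k.mean())
r=ray(p,a)@q2R(p['orientation']).T; o=p['position']; W=o+r*(((c0-o)@nn)/(r@nn))[:,None]; print(W.round(4)); print('centre face',W.mean(0),'body centre',W.mean(0)-.01*nn)
for i in range(4): print(np.linalg.norm(W[i]-W[i-1]).round(4))
# window
w=((hsv[...,1]<50)&(hsv[...,2]>150)&(full>0)).astype(np.uint8); n,l,s,c=cv2.connectedComponentsWithStats(w); i=1+s[1:,4].argmax(); print(c[i],s[i])
r=ray(p,[c[i]])@q2R(p['orientation']).T; W=o+r*(((c0-o)@nn)/(r@nn))[:,None]; print('window',W,'body',W-.01*nn)
E
```

```text
[[263 149]
 [329 151]
 [328 276]
 [258 276]]
plane n [-0.854  0.205  0.478] lean 28.548890817490765 yaw -13.528344838559443 0.9912343727547062
[[0.4904 0.2057 0.0244]
 [0.5025 0.2556 0.0246]
 [0.5469 0.2446 0.1086]
 [0.5352 0.1938 0.1096]]
centre face [0.51872013 0.22492898 0.06680578] body centre [0.5272605  0.22287414 0.06202669]
0.097
0.0513
0.0957
0.0522
[294.77625772 210.9298323 ] [ 268  185   54   53 2266]
window [[0.518485   0.22512942 0.0662994 ]] body [[0.52702537 0.22307459 0.06152032]]
```

```bash
sed -i 's/C=\[.*/C=[.527,.223,.062]/; s/-13.3/-13.5/' go.py; python3 go.py .04 25; python3 go.py 0 25
```

```text
tcp [0.535928   0.22085658 0.04975813] [[ 0.233  0.723  0.651]
 [ 0.972 -0.173 -0.156]
 [-0.     0.669 -0.743]]
# 3
[4.4, -0.7, 24.6, -0.012, -0.001, 0.007],[4.4, -1.1, 24.5, -0.012, -0.001, 0.007],[4.4, -1.4, 24.5, -0.012, -0.001, 0.007],
tcp [0.535928   0.22085658 0.04975813] [[ 0.233  0.723  0.651]
 [ 0.972 -0.173 -0.156]
 [-0.     0.669 -0.743]]
# 5
[2.6, -0.2, 22.7, -0.007, -0.0, 0.004],[2.6, -0.3, 22.7, -0.007, -0.0, 0.004],[2.6, -0.5, 22.7, -0.007, -0.0, 0.004],[2.6, -0.7, 22.7, -0.007, -0.0, 0.004],[2.6, -0.8, 22.7, -0.007, -0.0, 0.004],
```

Call:
carry_out:
  rows:
    - [4.4, -0.7, 24, -0.012, 0, 0.007, 85]
    - [4.4, -1.1, 24, -0.012, 0, 0.007, 85]
    - [4.4, -1.4, 24, -0.012, 0, 0.007, 85]
    - [0, 0, 0, 0, 0, 0, 85]

```text
clock: 10.78
eef_pos: [0.5151, 0.2263, 0.0918]
eef_rot: [0.278, 0.736, 0.576, 0.221]
wrist_force: [-0.2, -0.0, 0.6]
gripper_width: 0.0851
```

```bash
python3 go.py 0 20; python3 look.py w5 wrist 
```

```text
tcp [0.535928   0.22085658 0.04975813] [[ 0.233  0.723  0.651]
 [ 0.972 -0.173 -0.156]
 [-0.     0.669 -0.743]]
# 3
[-0.2, -3.9, 15.3, -0.003, -0.0, -0.002],[-0.2, -4.0, 15.2, -0.003, -0.0, -0.002],[-0.1, -4.0, 15.2, -0.003, -0.0, -0.002],
tcp [0.5144 0.2259 0.0925] clk 10.8333 F [-0.6 -0.1 -0.4] w 0.0852
[[ 0.237  0.726  0.646]
 [ 0.971 -0.18  -0.155]
 [ 0.003  0.664 -0.748]]
```

View pics/w5.png

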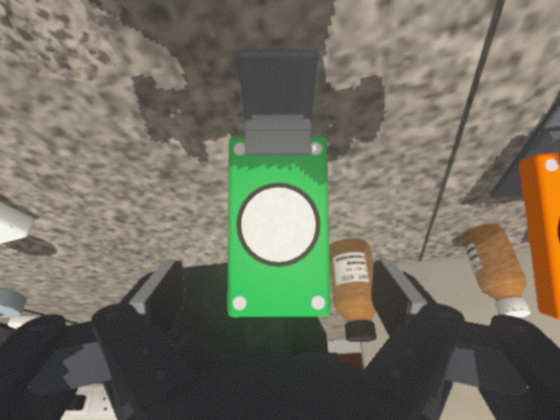

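The cassette (229-329) is centred between the fingers (midpoint about column 280). Continuing in.

Call:
carry_out:
  rows:
    - [0, -4.5, 16, -0.003, 0, 0, 85]
    - [0, -4.5, 16, -0.003, 0, 0, 85]
    - [0, -4.5, 14, -0.003, 0, 0, 85]
    - [0, 0, 0, 0, 0, 0, 85]

```text
clock: 11.17
eef_pos: [0.5388, 0.2216, 0.0712]
eef_rot: [0.272, 0.74, 0.579, 0.211]
wrist_force: [-0.4, 0.2, 0.6]
gripper_width: 0.0852
```

```bash
python3 go.py 0 20
```

```text
tcp [0.535928   0.22085658 0.04975813] [[ 0.233  0.723  0.651]
 [ 0.972 -0.173 -0.156]
 [-0.     0.669 -0.743]]
# 2
[-0.7, -7.9, 7.3, -0.015, 0.004, -0.002],[-0.7, -8.0, 7.2, -0.015, 0.004, -0.002],
```

Call:
carry_out:
  rows:
    - [-0.7, -9, 8, -0.015, 0.004, 0, 85]
    - [-0.7, -9, 8, -0.015, 0.004, 0, 85]
    - [0, 0, 0, 0, 0, 0, 85]

```text
clock: 11.42
eef_pos: [0.5386, 0.2244, 0.0668]
eef_rot: [0.269, 0.74, 0.579, 0.21]
wrist_force: [0.6, 0.3, -0.0]
gripper_width: 0.0849
```

```bash
python3 go.py 0 20;python3 -c "
from h import *
o=ctrl.get_obs();print(o['eef_pos'],o['joints'].round(2),o['joint_vel'].round(3),o['wrist_force'])"
```

```text
tcp [0.535928   0.22085658 0.04975813] [[ 0.233  0.723  0.651]
 [ 0.972 -0.173 -0.156]
 [-0.     0.669 -0.743]]
# 1
[-4.0, -12.3, 11.9, -0.036, 0.005, -0.005]

[0.5385819  0.22437071 0.06677748] [ 0.4   0.27  2.09 -1.14  0.44  0.05] [-0.    -0.023  0.008  0.003  0.007 -0.009] [ 0.58237041  0.3176822  -0.04376508]
```

Joint 4 has hit its -1.14 limit because the tool is almost in line with the forearm, a near-singular pose. I'll back off and use a steeper tool, 35° from the cassette normal.

Call:
carry_out:
  rows:
    - [0, 0, -20, 0, 0, 0, 85]
    - [0, 0, -25, 0.03, 0, 0, 85]
    - [0, 0, -25, 0.05, 0, 0, 85]
    - [0, 0, 0, 0, 0, 0, 85]

```text
clock: 11.75
eef_pos: [0.4905, 0.2359, 0.1202]
eef_rot: [0.236, 0.75, 0.59, 0.183]
wrist_force: [2.2, 0.4, 1.0]
gripper_width: 0.0848
```

```bash
sed -i 's/^TH=.*/TH=np.radians(35)/' h.py; python3 go.py .06 20;python3 -c "
from h import *
o=ctrl.get_obs();print(o['eef_pos'],o['joints'].round(2),q2R(o['eef_rot']).round(3))"
```

```text
tcp [0.53195328 0.22181082 0.04694876] [[ 0.233  0.866  0.441]
 [ 0.972 -0.208 -0.106]
 [-0.     0.454 -0.891]]
# 2
[-2.0, 1.1, 12.8, 0.068, 0.002, -0.001],[-2.0, 2.0, 12.7, 0.068, 0.002, -0.001],
[0.49047569 0.23593822 0.12018895] [ 0.44  0.08  2.11 -0.72  0.58 -0.35] [[ 0.237  0.799  0.553]
 [ 0.972 -0.193 -0.137]
 [-0.003  0.57  -0.822]]
```

Call:
carry_out:
  rows:
    - [-3, 1, 10, 0.068, 0.002, 0, 85]
    - [-3, 2, 10, 0.068, 0.002, 0, 85]
    - [0, 0, 0, 0, 0, 0, 85]

```text
clock: 12.0
eef_pos: [0.5014, 0.2285, 0.1071]
eef_rot: [0.182, 0.763, 0.603, 0.146]
wrist_force: [0.5, 0.1, 1.5]
gripper_width: 0.0849
```

```bash
python3 go.py .02 20;python3 -c "
from h import *
o=ctrl.get_obs();print(o['eef_pos'],o['joints'].round(2),q2R(o['eef_rot']).round(3))"
```

```text
tcp [0.53195328 0.22181082 0.04694876] [[ 0.233  0.866  0.441]
 [ 0.972 -0.208 -0.106]
 [-0.     0.454 -0.891]]
# 3
[0.1, 0.2, 15.9, 0.0, -0.001, 0.0],[0.2, 0.2, 15.9, 0.0, -0.001, 0.0],[0.2, 0.2, 15.9, 0.0, -0.001, 0.0],
[0.50144787 0.22850122 0.10714375] [ 0.36  0.11  2.05 -0.44  0.63 -0.66] [[ 0.231  0.866  0.443]
 [ 0.973 -0.207 -0.102]
 [ 0.003  0.455 -0.891]]
```

Right on the line. Going in.

Call:
carry_out:
  rows:
    - [0, 0, 16, 0, 0, 0, 85]
    - [0, 0, 16, 0, 0, 0, 85]
    - [0, 0, 16, 0, 0, 0, 85]
    - [0, 0, 0, 0, 0, 0, 85]

```text
clock: 12.33
eef_pos: [0.5241, 0.2223, 0.0638]
eef_rot: [0.187, 0.763, 0.601, 0.148]
wrist_force: [-0.7, -0.5, -0.9]
gripper_width: 0.0848
```

```bash
python3 go.py .0 20;python3 look.py w6 wrist;python3 -c "
from h import *
o=ctrl.get_obs();print(o['joints'].round(2))"
```

```text
tcp [0.53195328 0.22181082 0.04694876] [[ 0.233  0.866  0.441]
 [ 0.972 -0.208 -0.106]
 [-0.     0.454 -0.891]]
# 1
[1.4, -1.0, 18.6, 0.01, -0.002, -0.002]

tcp [0.5239 0.2226 0.0646] clk 12.3833 F [ 0.1 -0.1  0.7] w 0.0852
[[ 0.234  0.862  0.451]
 [ 0.972 -0.208 -0.106]
 [ 0.002  0.463 -0.886]]
[ 0.33  0.23  2.03 -0.52  0.53 -0.6 ]
```

View pics/w6.png

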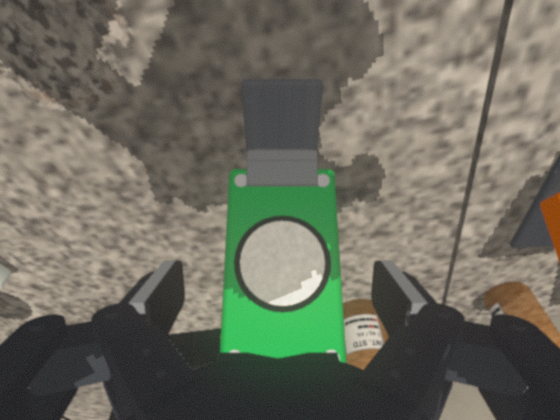

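The cassette (columns 225-340) is centred between the fingers. Moving in the last 18 mm.

Call:
carry_out:
  rows:
    - [1, -0.5, 10, 0.005, 0, 0, 85]
    - [0.5, -0.5, 10, 0.005, 0, 0, 85]
    - [0, 0, 0, 0, 0, 0, 85]

```text
clock: 12.63
eef_pos: [0.5313, 0.2227, 0.0466]
eef_rot: [0.184, 0.763, 0.602, 0.146]
wrist_force: [-0.2, -0.5, -0.7]
gripper_width: 0.0847
```

```bash
python3 go.py .0 20
```

```text
tcp [0.53195328 0.22181082 0.04694876] [[ 0.233  0.866  0.441]
 [ 0.972 -0.208 -0.106]
 [-0.     0.454 -0.891]]
# 1
[-0.7, 0.9, 0.1, 0.002, -0.001, 0.0]
```

Close the gripper.

Call:
carry_out:
  rows:
    - [0, 0, 0, 0, 0, 0, 60]
    - [0, 0, 0, 0, 0, 0, 50]
    - [0, 0, 0, 0, 0, 0, 45]
    - [0, 0, 0, 0, 0, 0, 45]
    - [0, 0, 0, 0, 0, 0, 45]
    - [0, 0, 0, 0, 0, 0, 45]

```text
clock: 13.13
eef_pos: [0.5301, 0.2234, 0.0485]
eef_rot: [0.184, 0.763, 0.602, 0.146]
wrist_force: [-0.1, -0.2, -1.9]
gripper_width: 0.0549
```

```bash
python3 look.py w7 wrist; python3 look.py s7 side
```

```text
tcp [0.5301 0.2234 0.0484] clk 13.1833 F [-0.2  0.5 -1.1] w 0.0548
[[ 0.232  0.865  0.445]
 [ 0.973 -0.207 -0.105]
 [ 0.001  0.457 -0.889]]
tcp [0.5301 0.2234 0.0484] clk 13.2333 F [ 0.  -0.2 -2. ] w 0.0544
[[ 0.232  0.865  0.445]
 [ 0.973 -0.207 -0.105]
 [ 0.001  0.457 -0.889]]
```

View pics/w7.png

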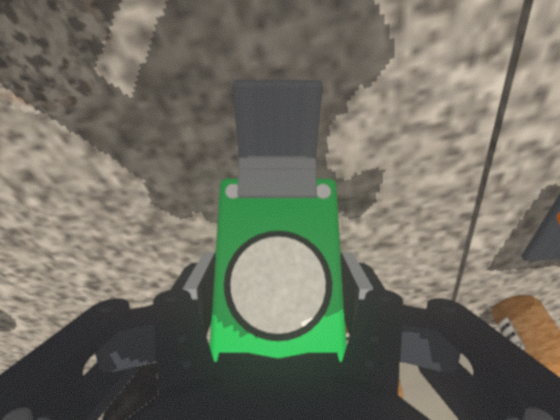

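View pics/s7.png

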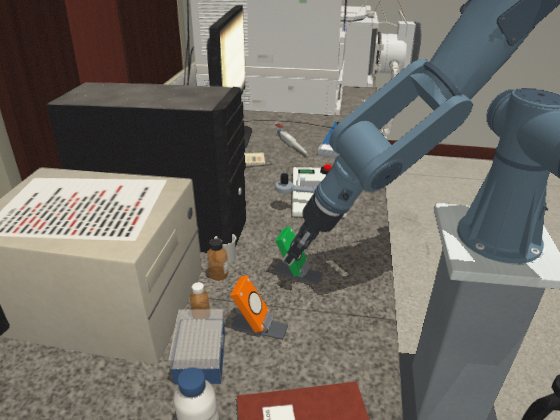

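Gripped at 55 mm, with the cassette between the pads below its window centre. Lifting along its own long axis, then up.

Call:
carry_out:
  rows:
    - [0, 8, -6, 0, 0, 0, 45]
    - [0, 8, -6, 0, 0, 0, 45]
    - [0, 12, -12, 0, 0, 0, 45]
    - [0, 12, -24, 0, 0, 0, 45]
    - [0, 12, -25, 0, 0, 0, 45]
    - [0, 12, -25, 0, 0, 0, 45]
    - [0, 12, -25, 0, 0, 0, 45]
    - [0, 12, -25, 0, 0, 0, 45]
    - [0, 0, 0, 0, 0, 0, 45]

```text
clock: 13.98
eef_pos: [0.5376, 0.219, 0.2224]
eef_rot: [0.182, 0.764, 0.603, 0.14]
wrist_force: [0.8, 0.9, 0.0]
gripper_width: 0.0548
```

```bash
python3 look.py w8 wrist cassette_green_centre
```

```text
tcp [0.5365 0.2186 0.2197] clk 14.0333 F [ 0.7  0.1 -1.5] w 0.0549
[[ 0.233  0.872  0.431]
 [ 0.972 -0.206 -0.109]
 [-0.006  0.445 -0.896]]
cassette_green_centre 0.63 (276, 285) [0.5261 0.2207 0.2423]
```

View pics/w8.png

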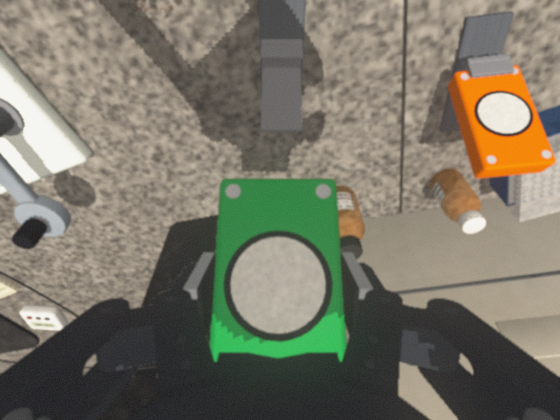

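Lifted cleanly, with the window at (278,285), and the orange cassette and bottles are undisturbed. Measuring the cassette's pose in the tool frame.

```bash
cat > held.py <<'E'
from h import *; import pickle,sys
p=pickle.load(open('last_%s.pkl'%sys.argv[1],'rb'))
o=ctrl.get_obs(); Q=q2R(o['eef_rot']); T=o['eef_pos']
Rc=q2R(p['orientation']); 
hsv=cv2.cvtColor(p['frame'],cv2.COLOR_RGB2HSV)
g=((hsv[...,0]>45)&(hsv[...,0]<85)&(hsv[...,1]>120)).astype(np.uint8)
n,l,s,c=cv2.connectedComponentsWithStats(g); i=1+s[1:,4].argmax(); m=(l==i).astype(np.uint8)
ct=max(cv2.findContours(m,cv2.RETR_EXTERNAL,cv2.CHAIN_APPROX_NONE)[0],key=cv2.contourArea)
full=cv2.drawContours(np.zeros_like(m),[ct],-1,1,-1)
P=mask_pts(p,cv2.erode(full,np.ones((9,9)))>0); k=np.ones(len(P),bool)
for _ in range(8):
    c0=np.median(P[k],0) if _==0 else P[k].mean(0); nn=np.linalg.svd(P[k]-c0,full_matrices=False)[2][2]; k=abs((P-c0)@nn)<(.004 if _<4 else .0015)
nn*=np.sign(nn[2]); print('n',nn.round(3),'in tool',(Q.T@nn).round(4),'theta',np.degrees(np.arctan2(-(Q.T@nn)[1],-(Q.T@nn)[2])),k.mean())
w=((hsv[...,1]<60)&(hsv[...,2]>100)&(full>0)).astype(np.uint8); n,l,s,c=cv2.connectedComponentsWithStats(w); i=1+s[1:,4].argmax(); print('win px',c[i],s[i])
r=ray(p,[c[i]])@Rc.T; W=p['position']+r*(((c0-p['position'])@nn)/(r@nn))[:,None]
print('window',W[0].round(4),'centre',(W[0]-.01*nn).round(4),'centre in tool',(Q.T@(W[0]-.01*nn-T)).round(4))
E
python3 held.py w8
python3 - <<'E'
from h import *
# expected from grasp: 
C=np.array([.527,.223,.062]);Q=np.array([[.232,.865,.445],[.973,-.207,-.105],[.001,.457,-.889]]);print('exp centre in tool',Q.T@(C-[.5301,.2234,.0484]))
E
```

```text
n [-0.854  0.207  0.478] in tool [-0.0018 -0.5776 -0.8163] theta 35.28072660835869 0.9590036325895174
win px [277.64315633 284.74017025] [ 230  236   96   98 7401]
window [0.5261 0.2212 0.2421] centre [0.5347 0.2191 0.2373] centre in tool [ 0.0007  0.0085 -0.0187]
exp centre in tool [-0.0010948  0.0036165 -0.0134279]
```

Call:
carry_out:
  rows:
    - [0, 0, 0, 0, 0, 0, 45]
    - [0, 0, 0, 0, 0, 0, 45]

```text
clock: 14.25
eef_pos: [0.5333, 0.2174, 0.2136]
eef_rot: [0.18, 0.765, 0.604, 0.135]
wrist_force: [0.6, 0.5, -1.9]
gripper_width: 0.0548
```

```bash
python3 look.py w9 wrist; python3 held.py w9
```

```text
tcp [0.5329 0.2173 0.2129] clk 14.3 F [ 0.1  0.2 -1.4] w 0.055
[[ 0.234  0.876  0.422]
 [ 0.972 -0.205 -0.112]
 [-0.012  0.436 -0.9  ]]
n [-0.848  0.209  0.487] in tool [-5.000e-04 -5.729e-01 -8.196e-01] theta 34.95106074998275 0.9590734392853433
win px [277.62334325 284.71517447] [ 230  236   96   98 7394]
window [0.522  0.2196 0.2334] centre [0.5305 0.2176 0.2285] centre in tool [-0.0005  0.0046 -0.015 ]
```

The readings agree: θ ≈ 35° and the centre sits at about (0,4,-15) mm in the tool frame. I'll carry it over in two legs, keeping away from the tower.

```bash
cat > place.py <<'E'
from h import *
import sys
CT=np.array([0,.0043,-.0147]); N=np.array([.4995,-.1535,.034]); Y=np.radians(7.25)
_,Rt=grasp([0,0,0],Y,np.pi/2)
def tgt(up,fx=0,fy=0): 
    return N+[fx,fy,.010+up]-Rt@CT
if __name__=='__main__':
    o=ctrl.get_obs(); Q=q2R(o['eef_rot']); print('cass centre rel nest now',((o['eef_pos']+Q@CT-N)*1e3).round(1),'F',o['wrist_force'].round(1),'rot err',R.from_matrix(Q.T@Rt).as_rotvec().round(3),o['joints'].round(2),'w',o['gripper_width'])
    if sys.argv[1]=='via': plan([([.42,-.03,.25],down(Y+np.pi/2))],wmax=.115,vmax=30)
    else: plan([(tgt(float(sys.argv[1])/1e3),Rt)],vmax=float(sys.argv[2]),wmax=.1)
E
python3 place.py via; python3 -c "
from place import *
print(tgt(0),Rt.round(3))"
```

```text
cass centre rel nest now [ 30.9 371.5 194. ] F [ 0.1  0.2 -1.4] rot err [ 1.048 -0.018 -0.38 ] [ 0.31  0.    1.91 -0.32  0.87 -0.86] w 0.055020284265707584
# 10
[-26.7, -3.2, -5.3, 0.044, 0.009, -0.035],[-26.5, -4.4, -5.4, 0.044, 0.009, -0.035],[-26.3, -5.5, -5.4, 0.044, 0.009, -0.035],[-26.0, -6.7, -5.4, 0.044, 0.009, -0.035],[-25.7, -7.9, -5.3, 0.044, 0.009, -0.035],[-25.4, -9.0, -5.2, 0.044, 0.009, -0.035],[-25.0, -10.1, -5.0, 0.044, 0.009, -0.035],[-24.6, -11.2, -4.7, 0.044, 0.009, -0.035],[-24.1, -12.3, -4.5, 0.044, 0.009, -0.035],[-23.6, -13.3, -4.1, 0.044, 0.009, -0.035],
[ 0.48764164 -0.15500857  0.03442484] [[-0.126  0.813 -0.569]
 [ 0.992  0.103 -0.072]
 [ 0.    -0.574 -0.819]]
```

Call:
carry_out:
  rows:
    - [-26.7, -3.2, -6, 0.044, 0.009, -0.035, 45]
    - [-26.5, -4.4, -6, 0.044, 0.009, -0.035, 45]
    - [-26.3, -5.5, -6, 0.044, 0.009, -0.035, 45]
    - [-26.0, -6.7, -6, 0.044, 0.009, -0.035, 45]
    - [-25.7, -7.9, -6, 0.044, 0.009, -0.035, 45]
    - [-25.4, -9.0, -6, 0.044, 0.009, -0.035, 45]
    - [-25.0, -10.1, -6, 0.044, 0.009, -0.035, 45]
    - [-24.6, -11.2, -5, 0.044, 0.009, -0.035, 45]
    - [-24.1, -12.3, -5, 0.044, 0.009, -0.035, 45]
    - [-23.6, -13.3, -5, 0.044, 0.009, -0.035, 45]
    - [0, 0, 0, 0, 0, 0, 45]

```text
clock: 15.22
eef_pos: [0.407, -0.0386, 0.2435]
eef_rot: [-0.017, 0.653, 0.757, -0.013]
wrist_force: [1.0, -0.4, -2.1]
gripper_width: 0.0549
```

```bash
python3 place.py 130 25; python3 -c "
from h import *
o=ctrl.get_obs();print(o['eef_pos'])"
```

```text
cass centre rel nest now [-87.6 115.5 224. ] F [ 1.  -0.4 -2.1] rot err [ 0.568 -0.002  0.023] [-0.38 -0.19  1.95 -0.01  1.42 -2.09] w 0.054932786088809485
# 7
[-18.2, 9.4, 10.7, 0.081, -0.0, 0.003],[-18.2, 10.3, 9.9, 0.081, -0.0, 0.003],[-18.2, 11.1, 9.1, 0.081, -0.0, 0.003],[-18.1, 11.9, 8.1, 0.081, -0.0, 0.003],[-18.1, 12.6, 7.2, 0.081, -0.0, 0.003],[-18.0, 13.2, 6.1, 0.081, -0.0, 0.003],[-18.0, 13.7, 5.0, 0.081, -0.0, 0.003],
[ 0.40699891 -0.03859251  0.24345533]
```

Call:
carry_out:
  rows:
    - [-18.2, 9.4, 10.7, 0.081, 0, 0.003, 45]
    - [-18.2, 10.3, 9.9, 0.081, 0, 0.003, 45]
    - [-18.2, 11.1, 9.1, 0.081, 0, 0.003, 45]
    - [-18.1, 11.9, 8.1, 0.081, 0, 0.003, 45]
    - [-18.1, 12.6, 7.2, 0.081, 0, 0.003, 45]
    - [-18, 13.2, 6.1, 0.081, 0, 0.003, 45]
    - [-18, 13.7, 5, 0.081, 0, 0.003, 45]
    - [0, 0, 0, 0, 0, 0, 45]
    - [0, 0, 0, 0, 0, 0, 45]

```text
clock: 15.97
eef_pos: [0.4865, -0.159, 0.1456]
eef_rot: [-0.212, 0.628, 0.71, -0.236]
wrist_force: [0.5, 0.5, -0.7]
gripper_width: 0.0553
```

```bash
python3 place.py 60 20; python3 look.py w10 wrist; python3 look.py s10 side; python3 held.py w10
```

```text
cass centre rel nest now [ -0.8  -4.1 120.8] F [ 0.5  0.5 -0.7] rot err [-0.034 -0.007 -0.002] [-0.37  0.58  1.39 -0.29  1.75 -2.03] w 0.055253608524165956
# 3
[1.2, 10.7, 13.3, -0.011, -0.002, -0.001],[1.2, 10.5, 13.4, -0.011, -0.002, -0.001],[1.3, 10.4, 13.5, -0.011, -0.002, -0.001],
tcp [ 0.4853 -0.1586  0.1449] clk 16.0167 F [-2.3  0.9 -2.4] w 0.055
[[-0.121  0.792 -0.598]
 [ 0.993  0.1   -0.068]
 [ 0.006 -0.602 -0.799]]
tcp [ 0.4855 -0.1585  0.1472] clk 16.0667 F [-0.2  0.8 -0.2] w 0.0546
[[-0.121  0.794 -0.596]
 [ 0.993  0.099 -0.069]
 [ 0.004 -0.6   -0.8  ]]
n [0.044 0.001 0.999] in tool [ 3.000e-04 -5.642e-01 -8.257e-01] theta 34.3451786811001 0.98324096067564
win px [322.82183908 191.06896552] [316 184  15  15 174]
window [ 0.4528 -0.1427  0.1667] centre [ 0.4523 -0.1427  0.1567] centre in tool [ 0.0198 -0.0304  0.011 ]
```

View pics/w10.png

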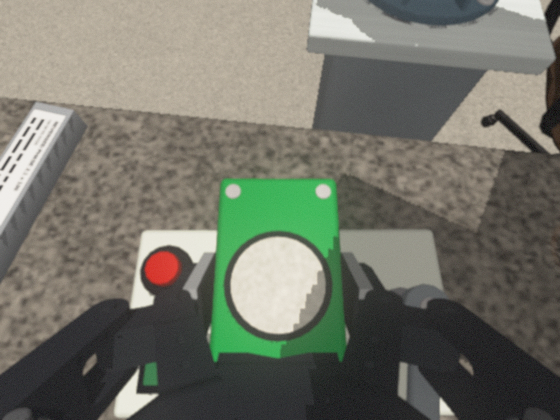

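View pics/s10.png

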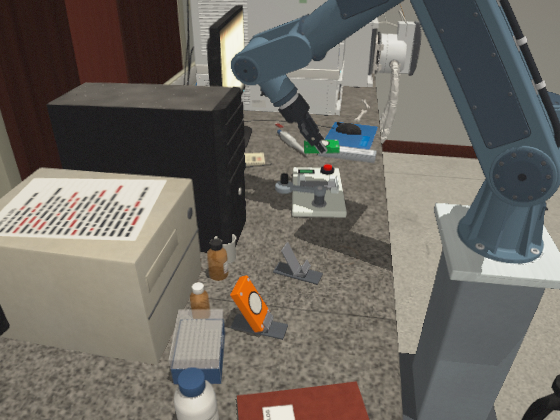

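The cassette is level above the nest with its grasp unchanged (window still at (278,285)). The head is clear to the side. Descending.

Call:
carry_out:
  rows:
    - [1.2, 10.7, 13.3, -0.011, -0.002, 0, 45]
    - [1.2, 10.5, 13.4, -0.011, -0.002, 0, 45]
    - [1.3, 10.4, 13.5, -0.011, -0.002, 0, 45]
    - [0, 0, 0, 0, 0, 0, 45]

```text
clock: 16.4
eef_pos: [0.4889, -0.1529, 0.1038]
eef_rot: [-0.189, 0.634, 0.717, -0.221]
wrist_force: [-0.2, -0.3, -0.7]
gripper_width: 0.0549
```

```bash
python3 place.py 25 15
```

```text
cass centre rel nest now [ 1.1  2.2 79.7] F [-0.2 -0.3 -0.7] rot err [ 0.02   0.007 -0.005] [-0.37  0.59  1.44 -0.27  1.63 -2.  ] w 0.054865087958443325
# 3
[-0.5, 7.8, 12.6, 0.007, 0.002, -0.002],[-0.6, 7.9, 12.5, 0.007, 0.002, -0.002],[-0.6, 8.0, 12.5, 0.007, 0.002, -0.002],
```

Call:
carry_out:
  rows:
    - [-0.5, 7.8, 12.6, 0.007, 0.002, -0.002, 45]
    - [-0.6, 7.9, 12.5, 0.007, 0.002, -0.002, 45]
    - [-0.6, 8.0, 12.5, 0.007, 0.002, -0.002, 45]
    - [0, 0, 0, 0, 0, 0, 45]

```text
clock: 16.73
eef_pos: [0.4904, -0.1554, 0.0644]
eef_rot: [-0.193, 0.631, 0.717, -0.224]
wrist_force: [-1.9, -0.2, -2.0]
gripper_width: 0.0545
```

```bash
python3 place.py 14 8; python3 look.py w11 wrist; python3 look.py s11 side; python3 place.py 14 8|head -1
```

```text
cass centre rel nest now [ 2.7 -0.3 40.1] F [-1.9 -0.2 -2. ] rot err [ 0.011  0.007 -0.002] [-0.37  0.66  1.44 -0.28  1.58 -1.99] w 0.05453905122287153
# 3
[0.3, 2.3, 4.9, 0.004, 0.002, -0.001],[0.3, 2.3, 4.9, 0.004, 0.002, -0.001],[0.3, 2.3, 4.9, 0.004, 0.002, -0.001],
tcp [ 0.491  -0.1556  0.0656] clk 16.7833 F [ 0.5 -0.  -1. ] w 0.0546
[[-0.129  0.819 -0.559]
 [ 0.992  0.102 -0.079]
 [-0.007 -0.564 -0.826]]
tcp [ 0.4916 -0.1559  0.0664] clk 16.8333 F [ 0.1  0.2 -1.7] w 0.0548
[[-0.129  0.82  -0.558]
 [ 0.992  0.102 -0.079]
 [-0.008 -0.563 -0.826]]
cass centre rel nest now [ 3.8 -0.8 42.1] F [ 0.1  0.2 -1.7] rot err [ 0.013  0.008 -0.003] [-0.37  0.66  1.43 -0.28  1.59 -1.99] w 0.05480137725767026
```

View pics/w11.png

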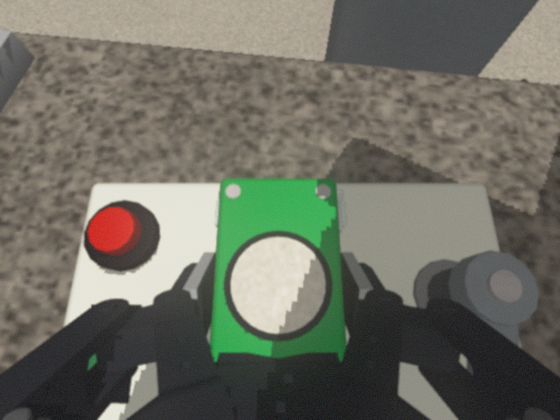

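```bash
python3 -c "
import cv2
im=cv2.imread('pics/s11.png')[130:230,260:370]
cv2.imwrite('pics/s11z.png',cv2.resize(im,None,fx=6,fy=6,interpolation=cv2.INTER_CUBIC))"
```

```text
(no output)
```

View pics/s11z.png

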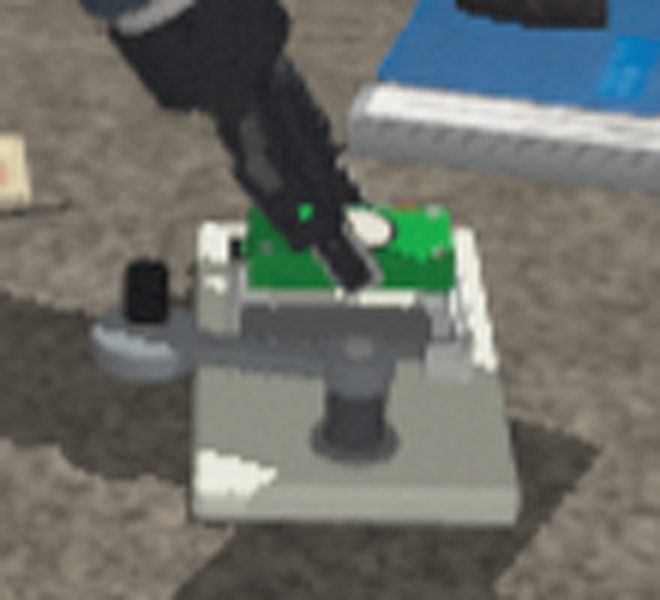

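The cassette is about 30 mm above the floor, with the walls visible symmetrically on both sides (218 and 345). Descending with small steps.

```bash
python3 place.py 6 9
```

```text
cass centre rel nest now [ 3.8 -0.8 42.1] F [ 0.1  0.2 -1.7] rot err [ 0.013  0.008 -0.003] [-0.37  0.66  1.43 -0.28  1.59 -1.99] w 0.05480137725767026
# 3
[0.5, 3.8, 7.9, 0.004, 0.003, -0.001],[0.5, 3.9, 7.8, 0.004, 0.003, -0.001],[0.5, 3.9, 7.8, 0.004, 0.003, -0.001],
```

Call:
carry_out:
  rows:
    - [0.5, 3.8, 7.9, 0.004, 0.003, -0.001, 45]
    - [0.5, 3.8, 7.9, 0.004, 0.003, -0.001, 45]
    - [0.5, 3.5, 7.5, 0.004, 0.003, -0.001, 45]
    - [0, 0, 0, 0, 0, 0, 45]

```text
clock: 17.17
eef_pos: [0.4883, -0.1556, 0.0397]
eef_rot: [-0.198, 0.631, 0.716, -0.225]
wrist_force: [-0.3, -0.2, -1.4]
gripper_width: 0.0546
```

```bash
python3 place.py 3 8
```

```text
cass centre rel nest now [ 0.6 -0.6 15.3] F [-0.3 -0.2 -1.4] rot err [ 0.002 -0.001 -0.   ] [-0.37  0.7   1.43 -0.27  1.56 -1.98] w 0.054584405577730546
# 1
[0.7, 0.8, 2.2, 0.002, -0.001, -0.0]
```

Call:
carry_out:
  rows:
    - [0.5, 1, 2.5, 0, 0, 0, 45]
    - [0, 0.6, 1, 0, 0, 0, 45]

```text
clock: 17.33
eef_pos: [0.4882, -0.1554, 0.0354]
eef_rot: [-0.198, 0.631, 0.716, -0.224]
wrist_force: [-2.1, 1.3, 1.2]
gripper_width: 0.0548
```

```bash
python3 place.py 0 8; python3 look.py w12 wrist
```

```text
cass centre rel nest now [ 0.6 -0.4 11. ] F [-2.1  1.3  1.2] rot err [ 0.003 -0.001 -0.   ] [-0.37  0.71  1.43 -0.27  1.55 -1.98] w 0.05479643745401946
# 1
[0.5, 0.1, 1.1, 0.003, -0.001, -0.0]

tcp [ 0.4882 -0.1554  0.0354] clk 17.3833 F [ 1.1  0.2 -1.9] w 0.0548
[[-0.126  0.814 -0.567]
 [ 0.992  0.103 -0.071]
 [ 0.    -0.571 -0.821]]
```

View pics/w12.png

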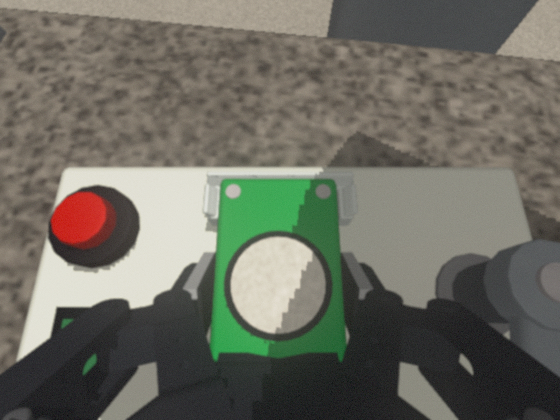

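The cassette sits between the walls (207 and 355, with the front wall at row 178). Lowering the last millimetres until there is contact.

Call:
carry_out:
  rows:
    - [0, 0.6, 1.2, 0, 0, 0, 45]
    - [0, 0.6, 1, 0, 0, 0, 45]

```text
clock: 17.55
eef_pos: [0.4882, -0.1554, 0.0352]
eef_rot: [-0.198, 0.631, 0.716, -0.225]
wrist_force: [-1.3, 1.9, 6.2]
gripper_width: 0.055
```

```bash
python3 place.py 0 8
```

```text
cass centre rel nest now [ 0.5 -0.4 10.8] F [-1.3  1.9  6.2] rot err [ 0.002 -0.001 -0.001] [-0.37  0.71  1.43 -0.28  1.55 -1.98] w 0.05502413953276447
# 1
[0.5, 0.0, 0.9, 0.002, -0.001, -0.001]
```

About 7 N of floor contact, so it's seated. Opening the jaws.

Call:
carry_out:
  rows:
    - [0, 0, 0, 0, 0, 0, 60]
    - [0, 0, 0, 0, 0, 0, 74]
    - [0, 0, 0, 0, 0, 0, 74]
    - [0, 0, 0, 0, 0, 0, 74]

```text
clock: 17.88
eef_pos: [0.4884, -0.1557, 0.0364]
eef_rot: [-0.198, 0.631, 0.715, -0.225]
wrist_force: [-0.4, -0.5, 0.6]
gripper_width: 0.0737
```

```bash
python3 place.py 0 8|head -1; python3 look.py w13 wrist
```

```text
cass centre rel nest now [ 0.7 -0.7 12. ] F [-0.4 -0.5  0.6] rot err [ 0.002  0.    -0.001] [-0.37  0.71  1.43 -0.28  1.55 -1.98] w 0.073703081761832
tcp [ 0.4884 -0.1557  0.0364] clk 17.9333 F [-0.8  0.4  0.1] w 0.0738
[[-0.125  0.814 -0.567]
 [ 0.992  0.102 -0.073]
 [-0.001 -0.572 -0.82 ]]
```

View pics/w13.png

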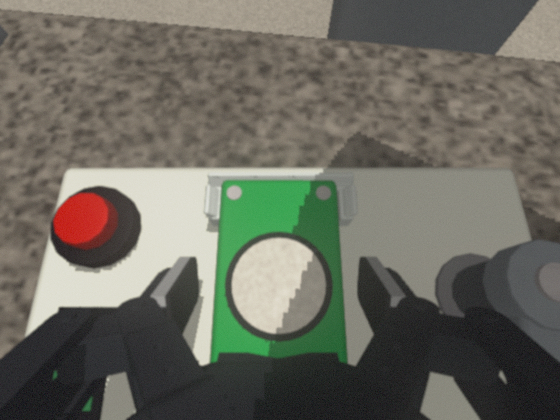

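Released, with both fingers clear of the cassette. Rising straight up.

Call:
carry_out:
  rows:
    - [0, -6, -8, 0, 0, 0, 74]
    - [0, -12, -17, 0, 0, 0, 74]
    - [0, -17, -25, 0, 0, 0, 74]
    - [0, -17, -25, 0, 0, 0, 74]
    - [0, -17, -25, -0.05, 0, 0, 74]
    - [0, -15, -25, -0.1, 0, 0, 74]
    - [0, -12, -27, -0.1, 0, 0, 74]
    - [0, -12, -30, -0.1, 0, 0, 60]
    - [0, -12, -30, -0.1, 0, 0, 60]
    - [0, -12, -30, -0.1, 0, 0, 40]
    - [0, 0, 0, 0, 0, 0, 40]

```text
clock: 18.85
eef_pos: [0.4773, -0.1561, 0.3296]
eef_rot: [-0.01, 0.66, 0.751, -0.016]
wrist_force: [0.7, -0.1, 1.3]
gripper_width: 0.0403
```

```bash
python3 look.py w14 wrist nest cassette_green_centre head_knob; python3 fit2.py w14|tail -3
```

```text
tcp [ 0.4771 -0.1558  0.3268] clk 18.9 F [ 0.6 -0.2  0.6] w 0.0401
[[-0.129  0.991 -0.042]
 [ 0.992  0.129 -0.008]
 [-0.003 -0.042 -0.999]]
cassette_green_centre 0.7 (283, 199) [ 0.4971 -0.1483  0.0552]
box ((506.1663818359375, -147.64739990234375), (162.5959930419922, 267.7709655761719), 7.172793388366699)
button 305 [ 0.47731869 -0.25453701  0.04653272] z pct [0.04515997 0.04653272 0.04769044] mean px 206.91147540983607 173.42950819672132
 at z [[ 0.47729377 -0.25447796  0.04653272]]
  return _methods._mean(a, axis=axis, dtype=dtype,
  ret = um.true_divide(
Traceback (most recent call last):
  File "fit2.py", line 19, in <module>
    print('knob top',k.sum(),np.median(A[k],0),(A[k].min(0)+A[k].max(0))/2,np.ptp(A[k],axis=0))
                                                ~~~~~~~~^^^
ValueError: zero-size array to reduction operation minimum which has no identity
```

View pics/w14.png

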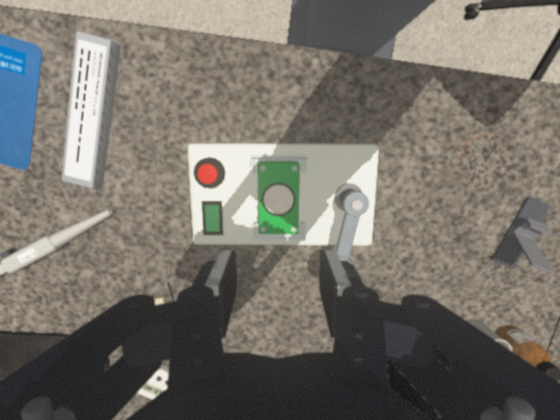

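The cassette lies window-up between the nest walls at (279,199). Next I'll check its flatness and plan the way back to the knob.

```bash
cat > seat.py <<'E'
from h import *; import pickle,sys
p=pickle.load(open('last_%s.pkl'%sys.argv[1],'rb'))
hsv=cv2.cvtColor(p['frame'],cv2.COLOR_RGB2HSV)
g=((hsv[...,0]>45)&(hsv[...,0]<85)&(hsv[...,1]>120)).astype(np.uint8)
v,u=np.nonzero(g); A=at_depth(p,np.c_[u,v],p['range_z'][v,u]); k=(A[:,2]>.045)&(A[:,2]<.065)&(abs(A[:,0]-.5)<.08)&(abs(A[:,1]+.153)<.06)
m=np.zeros_like(g); m[v[k],u[k]]=1
ct=cv2.convexHull(np.argwhere(m)[:,::-1].astype(np.int32)); full=cv2.drawContours(np.zeros_like(m),[ct],-1,1,-1)
P=mask_pts(p,cv2.erode(full,np.ones((5,5)))>0); c0=P.mean(0); nn=np.linalg.svd(P-c0,full_matrices=False)[2][2]; print('z',np.median(P[:,2]),'n',nn.round(3))
vv,uu=np.nonzero(full); W=at_z(p,np.c_[uu,vv],.054); print(cv2.minAreaRect((W[:,:2]*1e3).astype(np.float32)))
E
python3 seat.py w14
python3 - <<'E'
from h import *
plan([([.585,-.0615,.15],down(np.radians(84)))],vmax=30,wmax=.1)
E
```

```text
z 0.054670928180249934 n [-0.019  0.001 -1.   ]
((529.67919921875, -157.07742309570312), (59.14617156982422, 28.625076293945312), 66.54679870605469)
# 8
[9.6, 16.1, 20.3, -0.007, 0.0, 0.029],[10.1, 15.7, 20.4, -0.007, 0.0, 0.029],[10.5, 15.3, 20.5, -0.007, 0.0, 0.029],[11.0, 14.8, 20.6, -0.007, 0.0, 0.029],[11.4, 14.3, 20.7, -0.007, 0.0, 0.029],[11.8, 13.8, 20.8, -0.007, 0.0, 0.029],[12.2, 13.3, 20.9, -0.007, 0.0, 0.029],[12.6, 12.8, 21.0, -0.007, 0.0, 0.029],
```

The face is at z = 54.7 mm (54 expected) and tilted under 0.02 rad, so it's seated. (The rectangle fit was upset by shadow; the picture and height are clear.) On to the knob.

Call:
carry_out:
  rows:
    - [9.6, 16.1, 20.3, -0.007, 0, 0.029, 40]
    - [10.1, 15.7, 20.4, -0.007, 0, 0.029, 40]
    - [10.5, 15.3, 20.5, -0.007, 0, 0.029, 40]
    - [11.0, 14.8, 20.6, -0.007, 0, 0.029, 40]
    - [11.4, 14.3, 20.7, -0.007, 0, 0.029, 40]
    - [11.8, 13.8, 20.8, -0.007, 0, 0.029, 40]
    - [12.2, 13.3, 19, -0.007, 0, 0.029, 40]
    - [12.6, 12.8, 19, -0.007, 0, 0.029, 40]
    - [0, 0, 0, 0, 0, 0, 40]

```text
clock: 19.8
eef_pos: [0.5787, -0.0514, 0.1198]
eef_rot: [-0.02, 0.744, 0.667, -0.013]
wrist_force: [-2.0, -0.0, -0.2]
gripper_width: 0.0402
```

```bash
python3 look.py s15 side; python3 - <<'E'
from h import *
o=ctrl.get_obs(); print(o['eef_pos'])
plan([([.585,-.0615,.125],down(np.radians(84)))],vmax=30,wmax=.1)
E
```

```text
tcp [ 0.5781 -0.0522  0.1209] clk 19.85 F [-1.5  0.3 -0.4] w 0.0399
[[ 0.107  0.993 -0.046]
 [ 0.994 -0.107  0.011]
 [ 0.006 -0.047 -0.999]]
[ 0.57809009 -0.05224441  0.12090265]
# 1
[-8.4, 7.7, -4.5, -0.047, -0.006, -0.003]
```

View pics/s15.png

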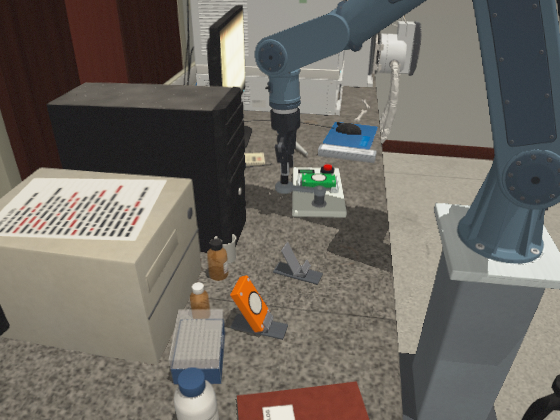

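The gripper is just above the knob at (284,178). Correcting laterally, then descending.

Call:
carry_out:
  rows:
    - [-8.4, 7.7, -4, -0.047, -0.006, 0, 40]
    - [0, 0, 0, 0, 0, 0, 40]

```text
clock: 20.02
eef_pos: [0.5832, -0.0606, 0.1206]
eef_rot: [-0.003, 0.742, 0.67, -0.003]
wrist_force: [-0.7, 0.3, 0.1]
gripper_width: 0.0398
```

```bash
python3 - <<'E'
from h import *
o=ctrl.get_obs(); print(o['eef_pos'])
plan([([.585,-.0615,.085],down(np.radians(84)))],vmax=15,wmax=.1)
E
```

```text
[ 0.58315436 -0.06062815  0.12060222]
# 3
[-0.2, 0.7, 11.9, -0.003, -0.0, 0.001],[-0.2, 0.7, 11.9, -0.003, -0.0, 0.001],[-0.2, 0.7, 11.9, -0.003, -0.0, 0.001],
```

Call:
carry_out:
  rows:
    - [0, 0.7, 12, -0.003, 0, 0, 40]
    - [0, 0.7, 12, -0.003, 0, 0, 40]
    - [0, 0.7, 12, -0.003, 0, 0, 40]
    - [0, 0, 0, 0, 0, 0, 28]
    - [0, 0, 0, 0, 0, 0, 28]

```text
clock: 20.43
eef_pos: [0.5835, -0.0622, 0.0828]
eef_rot: [-0.002, 0.742, 0.67, -0.002]
wrist_force: [-0.0, -0.0, 0.7]
gripper_width: 0.028
```

```bash
python3 arc.py 0.6 .084 0
```

```text
r 0.09681372027857575 ang 1.3599083665707346 z 0.08282873764246136 toolyaw rel 1.3421286344812278 tz [-0.005  0.001 -1.   ] F [-0.  -0.   0.7] w 0.02800738003817781
# 1
[-10.8, 2.8, -1.2, -0.005, 0.0, 0.091]

# 1
[-10.8, -0.6, 0.0, 0.0, 0.0, 0.109]

# 1
[-10.8, -0.6, 0.0, 0.0, 0.0, 0.109]

# 1
[-10.8, -0.6, 0.0, 0.0, 0.0, 0.109]

# 1
[-10.8, -0.6, 0.0, 0.0, 0.0, 0.109]

# 1
[-10.8, -0.6, 0.0, 0.0, 0.0, 0.109]

# 1
[-10.8, -0.6, 0.0, 0.0, 0.0, 0.109]
```

Call:
carry_out:
  rows:
    - [-10.8, 2.8, -1, -0.005, 0, 0.1, 28]
    - [-10.8, -0.6, 0, 0, 0, 0.109, 28]
    - [-10.8, -0.6, 0, 0, 0, 0.109, 28]
    - [-10.8, -0.6, 0, 0, 0, 0.109, 28]

```text
clock: 20.77
eef_pos: [0.5736, -0.1022, 0.0845]
eef_rot: [-0.001, 0.87, 0.493, -0.0]
wrist_force: [-0.1, 0.2, 0.1]
gripper_width: 0.0278
```

```bash
python3 arc.py 0.45 .084 0
```

```text
r 0.09909948612006308 ang 0.9359783115295063 z 0.084523968114136 toolyaw rel 0.9035937099963905 tz [-0.002  0.002 -1.   ] F [-0.1  0.2  0.1] w 0.027810790610181418
# 1
[-9.7, 0.7, 0.5, -0.002, -0.001, 0.065]

# 1
[-9.7, -0.5, 0.0, 0.0, 0.0, 0.097]

# 1
[-9.7, -0.5, 0.0, 0.0, 0.0, 0.097]

# 1
[-9.7, -0.5, 0.0, 0.0, 0.0, 0.097]

# 1
[-9.7, -0.5, 0.0, 0.0, 0.0, 0.097]
```

Call:
carry_out:
  rows:
    - [-10, 0.7, 0, 0, 0, 0.08, 28]
    - [-10, -0.5, 0, 0, 0, 0.1, 28]
    - [-10, -0.5, 0, 0, 0, 0.1, 28]
    - [-10, -0.5, 0, 0, 0, 0.1, 28]
    - [-10, -0.5, 0, 0, 0, 0.1, 28]

```text
clock: 21.18
eef_pos: [0.54, -0.1406, 0.0875]
eef_rot: [-0.001, 0.966, 0.259, 0.001]
wrist_force: [0.0, 0.3, -0.7]
gripper_width: 0.0281
```

```bash
python3 arc.py 0.0 .084 0
```

```text
r 0.10154124127623126 ang 0.4221459248895427 z 0.08749491471075611 toolyaw rel 0.3980815910690282 tz [ 0.001  0.001 -1.   ] F [ 0.   0.3 -0.7] w 0.028143831541770695
# 1
[-10.6, -1.8, 3.5, -0.001, -0.001, 0.081]

# 1
[-10.5, -0.6, 0.0, 0.0, 0.0, 0.106]

# 1
[-10.5, -0.6, 0.0, 0.0, 0.0, 0.106]

# 1
[-10.5, -0.6, 0.0, 0.0, 0.0, 0.106]
```

Call:
carry_out:
  rows:
    - [-10.6, -1.8, 3, 0, 0, 0.09, 28]
    - [-10.5, -0.6, 0.5, 0, 0, 0.106, 28]
    - [-10.5, -0.6, 0, 0, 0, 0.106, 28]
    - [-10, -0.6, 0, 0, 0, 0.1, 28]
    - [0, 0, 0, 0, 0, 0, 28]

```text
clock: 21.6
eef_pos: [0.4992, -0.155, 0.0873]
eef_rot: [0.0, 0.999, 0.048, 0.002]
wrist_force: [-0.5, 0.5, -0.1]
gripper_width: 0.0277
```

```bash
python3 arc.py -0.05 .084 0
```

```text
r 0.10177064058990709 ang -0.006295848028414319 z 0.08725020462831903 toolyaw rel -0.029893041031265416 tz [ 0.004 -0.    -1.   ] F [-0.5  0.5 -0.1] w 0.027743376291906284
# 1
[-4.4, -1.8, 3.2, 0.001, -0.004, 0.02]
```

Call:
carry_out:
  rows:
    - [-3, -0.5, 0, 0, 0, 0, 28]
    - [-2, 0, 0, 0, 0, 0, 28]
    - [-1, 0, 0, 0, 0, 0, 28]

```text
clock: 21.85
eef_pos: [0.4979, -0.1558, 0.0894]
eef_rot: [0.001, 0.999, 0.052, 0.008]
wrist_force: [0.8, 0.0, -0.3]
gripper_width: 0.0279
```

```bash
python3 arc.py -0.05 .084 0 | head -1
```

```text
r 0.10233716610566905 ang -0.02007387526410609 z 0.08936875722978414 toolyaw rel -0.022537730962620142 tz [ 0.015 -0.002 -1.   ] F [ 0.8  0.  -0.3] w 0.027897587486632073
```

Call:
carry_out:
  rows:
    - [-4, 0, 2, 0, -0.01, 0, 28]
    - [-3, 0, 1, 0, -0.005, 0, 28]
    - [-2, 0, 0, 0, 0, 0, 28]

```text
clock: 22.1
eef_pos: [0.4978, -0.1559, 0.0902]
eef_rot: [0.003, 0.998, 0.056, 0.009]
wrist_force: [5.1, 0.8, -5.5]
gripper_width: 0.028
```

```bash
python3 arc.py -0.05 .084 0 | head -1
```

```text
r 0.10248565604419041 ang -0.021304207335211878 z 0.0902072533051485 toolyaw rel -0.014572327496787663 tz [ 0.018 -0.004 -1.   ] F [ 5.1  0.8 -5.5] w 0.028017776036676982
```

It met its stop with 5 N of reaction. Opening, then rising and looking.

Call:
carry_out:
  rows:
    - [0, 0, 0, 0, 0, 0, 36]
    - [1, 0, -5, 0, 0.01, 0, 40]
    - [0, 0, -15, 0, 0.01, 0, 40]
    - [0, 0, -25, 0, 0, 0, 40]
    - [0, 5, -38, 0, 0, 0, 20]
    - [-2, 12, -38, 0, 0, 0, 0]
    - [-4, 20, -38, 0, 0, 0, 0]
    - [-4, 20, -10, 0, 0, 0, 0]
    - [-4, 20, 0, 0, 0, 0, 0]
    - [0, 0, 0, 0, 0, 0, 0]

```text
clock: 22.93
eef_pos: [0.4865, -0.2339, 0.2685]
eef_rot: [0.003, 0.998, 0.067, 0.017]
wrist_force: [-0.2, -0.2, -0.1]
gripper_width: 0.0002
```

```bash
python3 look.py s20 side head_knob; python3 look.py w20 wrist start_top head_knob head_pivot; python3 fit2.py w20|tail -4; python3 - <<'E'
from h import *
o=ctrl.get_obs(); Q=q2R(o['eef_rot']);y=np.arctan2(Q[1,0],Q[0,0])
plan([([.477,-.2545,.075],down(y))],vmax=25,wmax=.1)
E
```

```text
tcp [ 0.4867 -0.2324  0.2684] clk 22.9833 F [0.2 0.1 1.1] w -0.0004
[[ 0.99   0.134  0.034]
 [ 0.134 -0.991 -0.002]
 [ 0.033  0.006 -0.999]]
head_knob 0.55 (318, 165) [ 0.4988 -0.1427  0.099 ]
tcp [ 0.4861 -0.23    0.2661] clk 23.0833 F [ 0.3  0.3 -0.4] w 0.0002
[[ 0.99   0.135  0.031]
 [ 0.135 -0.991  0.002]
 [ 0.031  0.003 -1.   ]]
start_top 0.78 (260, 201) [ 0.4756 -0.2552  0.0458]
head_knob 0.73 (302, 113) [ 0.5036 -0.153   0.1069]
button 292 [ 0.47805393 -0.25401519  0.04665239] z pct [0.04564084 0.04665239 0.0475688 ] mean px 262.32876712328766 200.56849315068493
 at z [[ 0.47821951 -0.2542113   0.04665239]]
knob top 449 [ 0.49979656 -0.15378416  0.10660968] [ 0.50013652 -0.15391245  0.10368072] [0.02175637 0.02134258 0.01061737]
hub 1079 [ 0.48906756 -0.06475966  0.07398434] [ 0.48729207 -0.06736262  0.07286655] [0.03316783 0.03510607 0.01311333]
# 8
[-2.3, 3.0, 23.7, 0.0, -0.004, -0.0],[-2.2, 3.0, 23.7, 0.0, -0.004, -0.0],[-2.1, 3.0, 23.7, 0.0, -0.004, -0.0],[-2.0, 3.0, 23.7, 0.0, -0.004, -0.0],[-1.9, 3.0, 23.7, 0.0, -0.004, -0.0],[-1.8, 3.0, 23.8, 0.0, -0.004, -0.0],[-1.7, 3.0, 23.8, 0.0, -0.004, -0.0],[-1.6, 3.0, 23.8, 0.0, -0.004, -0.0],
```

View pics/w20.png

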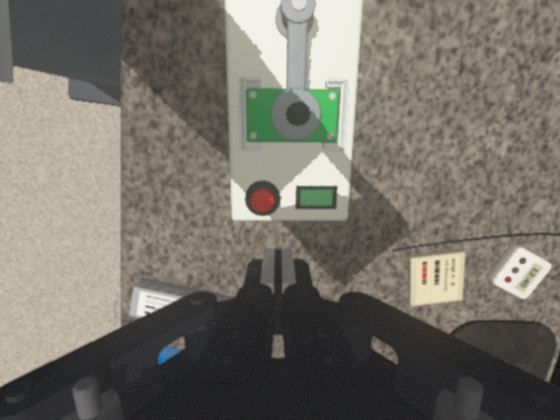

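View pics/s20.png

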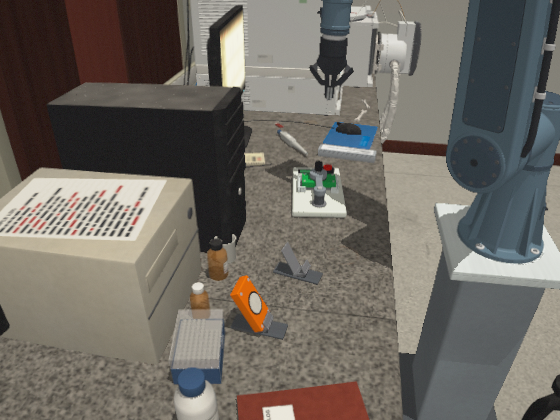

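The head is over the cassette, with the knob at (0.500,-0.154), same as at the start. The button is at (0.4775,-0.2543), top at 46.6 mm. Going to it.

Call:
carry_out:
  rows:
    - [-2.3, 3, 24, 0, -0.004, 0, 0]
    - [-2.2, 3, 24, 0, -0.004, 0, 0]
    - [-2.1, 3, 24, 0, -0.004, 0, 0]
    - [-2, 3, 24, 0, -0.004, 0, 0]
    - [-1.9, 3, 24, 0, -0.004, 0, 0]
    - [-1.8, 3, 24, 0, -0.004, 0, 0]
    - [-1.7, 3, 24, 0, -0.004, 0, 0]
    - [0, 0, 0, 0, 0, 0, 0]

```text
clock: 23.9
eef_pos: [0.478, -0.2443, 0.0884]
eef_rot: [-0.001, 0.997, 0.074, -0.001]
wrist_force: [-1.1, 0.6, -0.2]
gripper_width: 0.0003
```

```bash
cat > btn.py <<'E'
from h import *
import sys
o=ctrl.get_obs(); Q=q2R(o['eef_rot']);y=np.arctan2(Q[1,0],Q[0,0]); print(o['eef_pos'],o['wrist_force'].round(1),Q[:,2].round(3))
plan([([.4775,-.2543,float(sys.argv[1])],down(y))],vmax=12,wmax=.1)
E
python3 btn.py .052
```

```text
[ 0.4779551  -0.24425982  0.08840946] [-1.1  0.6 -0.2] [-0.001  0.002 -1.   ]
# 4
[-0.5, 2.5, 9.1, -0.0, 0.0, -0.0],[-0.5, 2.5, 9.1, -0.0, 0.0, -0.0],[-0.5, 2.5, 9.1, -0.0, 0.0, -0.0],[-0.5, 2.5, 9.1, -0.0, 0.0, -0.0],
```

Call:
carry_out:
  rows:
    - [-0.5, 3, 9, 0, 0, 0, 0]
    - [-0.5, 3, 9, 0, 0, 0, 0]
    - [-0.5, 2.5, 9, 0, 0, 0, 0]
    - [-0.5, 2.5, 7, 0, 0, 0, 0]
    - [0, 0, 0, 0, 0, 0, 0]

```text
clock: 24.32
eef_pos: [0.4789, -0.255, 0.0535]
eef_rot: [-0.001, 0.997, 0.076, -0.0]
wrist_force: [-1.2, -0.3, -0.3]
gripper_width: 0.0001
```

```bash
python3 btn.py .039
```

```text
[ 0.47893085 -0.25495418  0.05345831] [-1.2 -0.3 -0.3] [-0.     0.001 -1.   ]
# 2
[-0.7, -0.4, 7.2, -0.001, -0.0, 0.0],[-0.7, -0.4, 7.2, -0.001, -0.0, 0.0],
```

Call:
carry_out:
  rows:
    - [-0.7, -0.4, 6, 0, 0, 0, 0]
    - [-0.7, 0, 4, 0, 0, 0, 0]
    - [0, 0, 3, 0, 0, 0, 0]
    - [0, 0, 3, 0, 0, 0, 0]

```text
clock: 24.65
eef_pos: [0.479, -0.2561, 0.0395]
eef_rot: [0.001, 0.997, 0.075, 0.001]
wrist_force: [-10.5, 8.5, 37.8]
gripper_width: -0.0
```

```bash
python3 btn.py .039
```

```text
[ 0.47899805 -0.25607308  0.03945898] [-10.5   8.5  37.8] [ 0.003 -0.001 -1.   ]
# 1
[-1.2, -2.0, 0.5, 0.001, -0.003, -0.0]
```

It bottomed out at 38 N with the tip at 39.5 mm, 7 mm below the released top, so it's fully pressed. Releasing and retreating.

Call:
carry_out:
  rows:
    - [0, 0, 0, 0, 0, 0, 0]
    - [0, 0, -8, 0, 0, 0, 0]
    - [0, 0, -20, 0, 0, 0, 0]
    - [0, 0, -38, 0, 0, 0, 0]
    - [0, 5, -38, 0, 0, 0, 0]
    - [0, 5, -38, 0, 0, 0, 0]
    - [0, 10, -38, 0, 0, 0, 0]
    - [0, 10, -20, 0, 0, 0, 0]
    - [0, 0, 0, 0, 0, 0, 0]
    - [0, 0, 0, 0, 0, 0, 0]

```text
clock: 25.48
eef_pos: [0.4828, -0.2859, 0.2525]
eef_rot: [0.002, 0.997, 0.076, 0.002]
wrist_force: [-0.3, 0.7, 0.1]
gripper_width: -0.0002
```

```bash
python3 look.py w21 wrist; python3 fit2.py w21|tail -4; python3 look.py s21 side cassette_orange_centre; python3 seat.py w21
```

```text
tcp [ 0.4829 -0.286   0.2524] clk 25.5333 F [-0.2 -1.4  0.7] w 0.0001
[[ 0.988  0.152  0.005]
 [ 0.152 -0.988 -0.004]
 [ 0.004  0.005 -1.   ]]
box ((504.2456359863281, -186.61822509765625), (148.12010192871094, 191.8155059814453), 7.13786506652832)
button 427 [ 0.47749407 -0.25437627  0.04656188] z pct [0.04561179 0.04656188 0.04766004] mean px 276.79156908665107 155.61826697892272
 at z [[ 0.47752594 -0.25440612  0.04656188]]
knob top 607 [ 0.49977425 -0.15438789  0.10639231] [ 0.50035279 -0.1538119   0.10362833] [0.02172375 0.02151803 0.01102335]
tcp [ 0.4823 -0.2853  0.251 ] clk 25.5833 F [ 0.2  0.3 -0.1] w 0.0002
[[ 0.988  0.152  0.003]
 [ 0.152 -0.988 -0.002]
 [ 0.002  0.002 -1.   ]]
cassette_orange_centre 0.83 (252, 303) [0.5784 0.4121 0.0717]
z 0.056448792547696 n [ 0.14  -0.981  0.138]
((498.5927429199219, -155.2854461669922), (97.22132110595703, 54.43043518066406), 7.331264972686768)
  return _methods._mean(a, axis=axis, dtype=dtype,
  ret = um.true_divide(
Traceback (most recent call last):
  File "fit2.py", line 21, in <module>
    print('hub',k.sum(),np.median(A[k],0),(A[k].min(0)+A[k].max(0))/2,np.ptp(A[k],axis=0))
                                           ~~~~~~~~^^^
ValueError: zero-size array to reduction operation minimum which has no identity
```

View pics/w21.png

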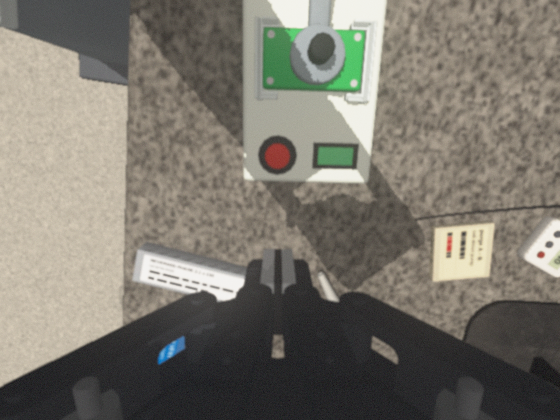

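View pics/s21.png

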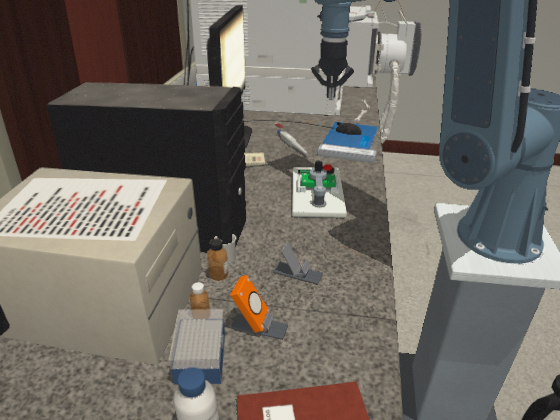

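The cassette is in the nest at (0.4986,-0.1553), yaw 7.3°. The knob is over it, the button is back up at 46.6 mm, and the orange cassette and bottles look unmoved. Handing in.

```bash
python3 -c "
from cell import ctrl
print(ctrl.finish_job())"
```

```text
the job is handed in; nothing more can be done
None
```

The job is done and handed in at about 25.6 s on the robot's clock. I swung the head aside to about 1.37 rad, laid the green cassette in the nest window up, swung the head back to its stop and pressed the start button. No verdict was reported.

**Last checks:**
- **Cassette:** its outline was centred about 2 mm from the nest centre and aligned to it within 0.1°. Just after release, before the head came back, its face was at 54.7 mm (54 expected) and tilted less than 0.02 rad.
- **Head:** the knob was within 1 mm of where it started, and I felt about 5 N at the stop.
- **Button:** the fingers stopped 7 mm below its released top at about 38 N, so it was fully pressed. It was back up at 46.6 mm afterwards.
- **Bystanders:** the orange cassette and both bottles look unmoved in the side view. I judged this by eye; I didn't measure it.
- **Robot:** the arm was clear of everything, with the tool at about 250 mm height.

**What went wrong or disagreed:**
- **First approach to the cassette:** it ran into a joint 4 limit, so I backed off and came in at a steeper angle.
- **Two unusable readings:** the first outline fit after release was spoiled by shadow. The last tilt fit was spoiled because the head hid the cassette. So the cassette's flatness after the head came back was not measured again.

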